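# Set out the canisters and lock the shelf divider

## Task

Set the canisters out as one tidy row on the display board: flip the divider's cam lever over to free it and slide the divider all the way out, then stand every canister upright on the board between the fixed end plate and the divider. Take the wooden straightedge by its handle and push the whole row back with its edge until it lies against all the canisters at once and they all stand against the back rail, then put the straightedge back upright on its black pad. Finally slide the divider in until it meets the row and flip the lever fully back to lock it; never force the divider while it is locked, and leave the bowl, candlestick and vase alone.

Things in the scene. Friction and masses are not known exactly. Their poses are not given: they have to be found in the camera images.
- riser: Low plywood display board, fixed, turned up to 7 degrees either way. Its frame: origin on the table surface, x away from the robot, y to the left, z up. It covers x -86 to 70, y -180 to 220 mm, its top at z 8. An aluminium back rail runs along its far edge, an end plate stands at its right end and the divider slides on the rail.
- riser_stop (a point): Point at the foot of the back rail's front face (board x 40, y 0, z 8 = board top); axes as the board's. The rail is 25 deep (board x 40 to 65) and rises to z 30. Canisters standing against it have their centres at board x 17.
- riser_end (a point): Point on the bay-side (left) face of the fixed aluminium end plate, at board x 23, y -165, z 8; axes as the board's. The plate is 12 thick (y -177 to -165), x 6 to 40, and rises to z 56.
- divider (a joint): Position in m of the sliding aluminium divider along the rail: 0 to 0.26 (all the way out), growing to the left (board +y). The right face of its plate is at board y = -125 mm + this, so the bay up to the end plate is 40 mm + this wide. The plate spans board x 6 to 40, up to z 58. Starts at 0.02 to 0.07, locked. Free, it slides with about 2 N; locked, a brake holds it.
- divider_face (a point): Point on the right (bay-side) face of the divider's plate, board x 17, z 28; axes as the board's.
- divider_grip (a point): Where to grip the divider's black upright fin at its left end: 10 thick (along board y), 36 deep (board x), 32 to 98 mm above the table. The point is 82 mm above the table, mid thickness and depth, 63 mm left of the divider's right face. Both its sides are free: 23 mm to a cheek 60 mm high, 32 mm to the lever.
- lever (a joint): Angle in rad of the steel cam lever on the divider: 0 = leaning 35 degrees towards the robot (board -x), locked; 1.22 = leaning 35 degrees away (board +x), free. The brake lets go at about 0.7. It turns about an axis along board y, stays where it is left when fully over, and takes up to about 10 N at its tip.
- lever_pivot (a point): Point on the lever's hinge axis, 50 mm above the table, at board x 52.5 and 20 mm left of the divider's right face; axes as the board's.
- lever_tip (a point): Outer end of the lever, 77 mm from the hinge axis. The arm is 12 wide (along board y) and 8 thick and ends in a black knob 14 wide and thick and 22 long; nothing stands beside its upper half.
- ruler: Wooden straightedge with a handle: blade 300 long (its y), 12 thick (x -6 to 6) and 32 high, standing on edge. Origin at the centre of the blade's underside. At its back (-x) an upright handle 22 wide (y -11 to 11) and 28 deep (x -36 to -8) rises to z 102; a foot block 60 wide (y) and 20 high reaches x -40. 0.2 kg. Starts upright on the pad.
- ruler_edge (a point): Centre of the blade's straight front face (ruler x +6, z 16); axes as the ruler's, +x points out of the face that pushes.
- ruler_grip (a point): Where to grip the ruler's handle, pinching its 22 mm width along the ruler's y: ruler x -22, z 82.
- pad: Black rubber pad, fixed on the table to the left, 340 (x) by 100 (y) by 2 thick; origin at the centre of its underside. The straightedge's resting place.
- jar0: A lidded storage canister, white ceramic with a cork lid and small wooden knob, all five alike: body 46 across and 50 high with a thick heavy base, lid 43 across up to height 59, knob 14 across up to height 70; 100 to 200 g, smooth and rigid. Origin at the centre of its underside, z up its axis. Starts upright on the table to the right; between 3 and 5 are present.
- jar1: A canister like jar0.
- jar2: A canister like jar0.
- jar3: A canister like jar0.
- jar4: A canister like jar0.
- bowl: Bystander: terracotta bowl, 120 across, 50 high. Leave alone.
- candlestick: Bystander: brass candlestick, 72 across its foot, 122 high. Leave alone.
- vase: Bystander: blue ceramic vase, 80 across, 120 high. Leave alone.

How it is judged (in metres and radians):
On the way, in this order (a step that is already met when the one before it is completed fails the run):
1. the cam lever is flipped over to free the divider (past 1.0 rad) (value of joint lever above 1 rad), for 0.2 s.
2. the divider is slid all the way out (past 245 mm) (value of joint divider above 0.245 m), for 0.2 s.
3. every canister stands upright on the board between the plates (z of jar0 in the frame of riser between 0.003 and 0.013 m and angle between each of jar0, jar1, jar2, jar3, jar4's own z axis and vertical below 0.12 rad and y of each of jar0, jar1, jar2, jar3, jar4 in the frame of riser above -0.147 m and y of each of jar0, jar1, jar2, jar3, jar4 in the frame of divider_face below -0.018 m and x of jar0 in the frame of riser between -0.086 and 0.022 m and z of jar1 in the frame of riser between 0.003 and 0.013 m and x of jar1 in the frame of riser between -0.086 and 0.022 m and z of jar2 in the frame of riser between 0.003 and 0.013 m and x of jar2 in the frame of riser between -0.086 and 0.022 m and z of jar3 in the frame of riser between 0.003 and 0.013 m and x of jar3 in the frame of riser between -0.086 and 0.022 m and z of jar4 in the frame of riser between 0.003 and 0.013 m and x of jar4 in the frame of riser between -0.086 and 0.022 m), for 0.2 s.
4. the straightedge's edge lies against all canisters at once (within 6 mm) while all stand against the back rail (within 6 mm) (all of step 3 and x of jar0 in the frame of ruler_edge between 0.017 and 0.029 m and y of jar0 in the frame of ruler_edge between -0.152 and 0.152 m and x of each of jar0, jar1, jar2, jar3, jar4 in the frame of riser above 0.011 m and x of jar1 in the frame of ruler_edge between 0.017 and 0.029 m and y of jar1 in the frame of ruler_edge between -0.152 and 0.152 m and x of jar2 in the frame of ruler_edge between 0.017 and 0.029 m and y of jar2 in the frame of ruler_edge between -0.152 and 0.152 m and x of jar3 in the frame of ruler_edge between 0.017 and 0.029 m and y of jar3 in the frame of ruler_edge between -0.152 and 0.152 m and x of jar4 in the frame of ruler_edge between 0.017 and 0.029 m and y of jar4 in the frame of ruler_edge between -0.152 and 0.152 m), for 0.2 s.
At the end, for the whole second after the job is handed in: All canisters stand upright between the plates, within 6 mm of the back rail; divider within 8 mm of the nearest one; lever below 0.2 rad; straightedge upright on its pad, its middle within 60 mm along and 50 mm across of the pad's middle; all at rest (all of step 3 and x of each of jar0, jar1, jar2, jar3, jar4 in the frame of riser above 0.011 m and linear speed of each of jar0, jar1, jar2, jar3, jar4, ruler below 0.01 m/s and y of any of jar0, jar1, jar2, jar3, jar4 in the frame of divider_face above -0.031 m and value of joint lever below 0.2 rad and velocity of joint divider between -0.005 and 0.005 m/s and x of ruler in the frame of pad between -0.06 and 0.06 m and y of ruler in the frame of pad between -0.05 and 0.05 m and z of ruler in the frame of pad below 0.009 m and angle between ruler's own z axis and vertical below 0.1 rad); the robot touches nothing.
It fails at once if the bowl is moved more than 30 mm (distance of bowl from where it was at the start of the episode above 0.03 m).
It fails at once if the candlestick is moved more than 30 mm (distance of candlestick from where it was at the start of the episode above 0.03 m).
It fails at once if the vase is moved more than 30 mm (distance of vase from where it was at the start of the episode above 0.03 m).
It fails at once if the divider is forced along (faster than 40 mm/s) while the lever is locked (below 0.4 rad) (value of joint lever below 0.4 rad and (velocity of joint divider above 0.04 m/s or velocity of joint divider below -0.04 m/s)).
Of jar0, jar1, jar2, jar3, jar4 only 3 to 5 are there at a start; the rules pass over those that are not, and their reading is None.
At some moment in a run one of jar0, jar1, jar2, jar3, jar4 may be knocked a few centimetres aside while the robot is not near it.
It also fails if it takes over 210 s, if anything falls off the work surface, if the arm or the gripper's body presses on something with over 40 N, if the wrist force passes 120 N, or if a joint passes its speed limit or range.

## Robot

A 6-joint arm with a two-finger parallel gripper is mounted at the origin on the work surface. World frame = base frame: x ahead of the robot, y to its left, z up, the work surface at z = 0. Lengths are in m, angles in degrees, forces in N, time in s.
With the tool pointing down it reaches from about 0.35 to 0.95 m from the base axis. Payload 17.4 kg.
Tool frame: the origin (TCP) lies midway between the tips of the shut fingers; the grasp point (between the pads) lies 19 mm behind it; z points along the fingers, y is the line along which they close (so a half turn about z gives the same grasp; the last joint's range is limited). The gripper opens to 93 mm and grips with 3 to 60 N. Pads are 15 mm wide; open, the fingers measure 128 mm over their backs; the gripper's body (75 mm by 188 mm) begins 65 mm behind the grasp point.
Start: joints at [64.412, 6.646, 82.598, -0, 90.757, -2.166], TCP at [0.268, 0.619, 0.187] pointing down, gripper open.
Joint ranges: [-162.19, 162.19], [-47.58, 125.68], [4.15, 143.07], [-65.23, 245.23], [0.69, 171.88], [-170.13, 170.13]. Speed limits (degrees/s): [108.29, 108.29, 127.2, 180, 180, 180].

## Interface

Orientations are given as [roll, pitch, yaw] about the fixed x, y, z axes, in that order (R = Rz(yaw) Ry(pitch) Rx(roll)).
In Python, from station import telemetry, optics, close_job gives the robot as it stands.
- The arm moves only by the tool play_rows, never from a script. Its arguments are lists of equal length, an entry for each row: "offset": the shift along the world's x, y, z in mm, a list of three; "twist": the turn, a rotation vector about the world's x, y, z in degrees, a list of three; "fingers": the gripper command: -1 is shut, 1 is fully open, values between are in proportion. A call has 1 to 20 rows; each row is the pose to reach, as a shift and turn from the pose commanded when the call began; what a row does not reach only later rows make up. A row lasts 1/10 s, in which the tool goes at most 50 mm and 8.59 degrees, less where a joint would pass 70% of its speed; a pose out of reach is approached as far as the arm can. A call with a gripper value outside its range is refused whole. The fingers move at their own pace and stop on an object; the grip force is fixed at half the most. Time passes only in rows, so rows that repeat a pose let the fingers close. It gives the time, the measured TCP pose, the force, the opening and the grip force at its end, in the units of the state.
- telemetry.get_obs(): the state, without advancing time (a new reading comes with each control period).
- optics.read_camera(name): name is "scene" or "top" or "wrist"; returns (picture, depth): 420x560x3 uint8, red, green, blue; 420x560 float32, m along the optical axis (not along the pixel's ray), 0 where there is no reading.
- optics.camera_info(name): a dict with "vfov" (degrees; the focal length in pixels is half the picture's height over the tangent of half this angle, whatever the lens; pixels are square), "cx", "cy" (the principal point, pixels), "rvec" (rotation vector, rad) and "tvec" (3), from world to camera coordinates, as OpenCV has them. Camera axes: x right, y down, z forward; pixel columns grow to the right and rows downward; lengths in m; the calibration is good to about 2 mm. A picture is of the moment at which its call begins: read the wrist's pose just before it. camera_info takes no time and is no camera call; for the wrist camera it gives the pose at the moment of the call.
- close_job(): hands the job in; it is judged then, once.
The state is a dict: "t": time; "joints": joint angles; "qvel": joint speeds; "joint_torque": joint torques, N m; "tcp_pos": TCP position; "ee_rot": TCP orientation; "force": force on the tool from outside, world axes, zero at the start; "wrist_torque": the same for the moment, N m; "width": finger opening in m; "finger_force": force on a finger pad.
Only numpy, scipy, OpenCV 4.12 (cv2) and the standard library are available. Lean on these libraries where they do the work, as an engineer would, in place of code of your own. Each camera call takes 0.05 s, during which the arm holds its last target. There are 200 camera calls.

## Working session

There is one attempt and no reset: what is moved stays moved. The work goes in short steps, Python scripts to look and compute and a tool call to move; the robot and the scene stay as the last step left them, time stands still between calls to the robot, and variables do not carry over. Pictures are saved under pics/ and viewed, at most 14 in all, crops included, and the job is handed in when it is done.

Besides the shell and the picture viewer there is one more tool, called after "Emit:" as a command line: name --argument value ..., lists and objects as JSON in quotes. play_rows: Moves the arm, as the interface text tells. Its arguments: {"type":"object","properties":{"offset":{"type":"array","items":{"type":"array","items":{"type":"number"}}},"twist":{"type":"array","items":{"type":"array","items":{"type":"number"}}},"fingers":{"type":"array","items":{"type":"number"}}},"required":["offset","twist","fingers"]}

```bash
mkdir -p pics
cat > h.py <<'E'
import numpy as np, cv2, sys
from scipy.spatial.transform import Rotation as R
try:
    from station import telemetry, optics, close_job
except ImportError:
    sys.path.insert(0,'.'); from station import telemetry, optics, close_job
def shot(name,fn=None):
    ci=optics.camera_info(name); im,d=optics.read_camera(name)
    if fn: cv2.imwrite('pics/'+fn,cv2.cvtColor(im,cv2.COLOR_RGB2BGR))
    f=im.shape[0]/2/np.tan(np.radians(ci['vfov'])/2)
    v,u=np.mgrid[:420,:560]
    P=np.stack([(u-ci['cx'])/f*d,(v-ci['cy'])/f*d,d],-1)
    M=R.from_rotvec(np.ravel(ci['rvec'])).as_matrix(); t=np.ravel(ci['tvec'])
    W=(P-t)@M
    W[d<=0]=np.nan
    return im,W,(M,t,f,ci)
def px(cal,p):
    M,t,f,ci=cal; c=M@np.array(p)+t
    return c[0]/c[2]*f+ci['cx'],c[1]/c[2]*f+ci['cy']
E
python3 - <<'E'
from h import *
o=telemetry.get_obs(); print(o['t'],o['tcp_pos'],o['ee_rot'],o['width'])
for n in('top','scene'):
    im,W,c=shot(n,n+'0.png'); np.savez(n+'0.npz',im=im,W=W)
    print(n,c[3])
E
```

```text
0.0 [0.26822321 0.6191651  0.1867192 ] [-1.79934383e+02 -2.86344610e-03  1.56576520e+02] 0.09296625960239963
top {'vfov': 42.0313060344484, 'cx': 282.36192475112085, 'cy': 205.7725119581312, 'rvec': array([ 2.15957137, -2.16172217,  0.14588469]), 'tvec': array([0.04292446, 0.57369068, 1.28903889])}
scene {'vfov': 53.62761263095655, 'cx': 287.5334065715078, 'cy': 212.23974116355478, 'rvec': array([ 1.72048663,  1.97115112, -0.69351622]), 'tvec': array([ 0.01771728, -0.41698164,  1.58465384])}
```

View pics/top0.png

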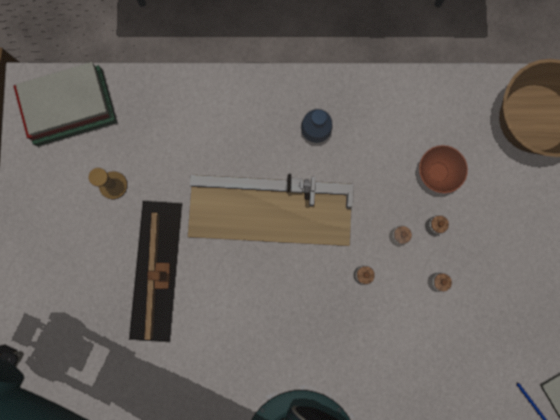

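View pics/scene0.png

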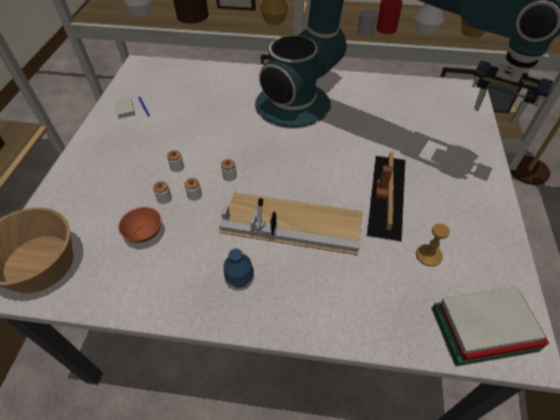

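The top view shows four canisters near pixels (401,235), (438,225), (441,282) and (365,275). The board is centred near (270,212), with the lever and divider near (300,188). The straightedge is on the pad with its handle at (158,275), so its pushing face points left (world +y).

```bash
cat > m.py <<'E'
from h import *
def jars(W,zlo=.045,zhi=.08,xr=(.3,.9),yr=(-.6,-.02)):
    m=(W[...,2]>zlo)&(W[...,2]<zhi)&(W[...,0]>xr[0])&(W[...,0]<xr[1])&(W[...,1]>yr[0])&(W[...,1]<yr[1])
    n,l,s,c=cv2.connectedComponentsWithStats(m.astype(np.uint8))
    out=[]
    for i in range(1,n):
        if s[i,4]<15: continue
        p=W[l==i]; (cx,cy),r=cv2.minEnclosingCircle(p[:,:2].astype(np.float32)); 
        out.append((round(cx,4),round(cy,4),round(r,4),round(float(p[:,2].max()),3),s[i,4]))
    return out
E
python3 - <<'E'
from m import *
d=np.load('top0.npz'); im,W=d['im'],d['W']
print('jars',*jars(W),sep='\n')
h=cv2.cvtColor(im,cv2.COLOR_RGB2HSV).astype(int)
roi=np.zeros(h.shape[:2],bool); roi[165:255,180:360]=1
b=roi&(h[...,1]>70)&(W[...,2]<.016)
q=W[b]; r=cv2.minAreaRect(q[:,:2].astype(np.float32)*1000); print('board',r,np.median(q[:,2])); print(cv2.boxPoints(r))
b=roi&(W[...,2]>.02)&(W[...,2]<.036)
q=W[b][:,:2]*1000; r=cv2.minAreaRect(q.astype(np.float32)); print('rail',r); print(cv2.boxPoints(r))
b=roi&(W[...,2]>.038); 
n,l,s,c=cv2.connectedComponentsWithStats(b.astype(np.uint8))
for i in range(1,n):
    p=W[l==i]
    if len(p)>4: print('tall',len(p),p.min(0).round(4),p.max(0).round(4),p.mean(0).round(4))
roi[:]=0; roi[195:345,125:185]=1
for lo,hi in((.02,.045),(.08,.12)):
    q=W[roi&(W[...,2]>lo)&(W[...,2]<hi)]; r=cv2.minAreaRect(q[:,:2].astype(np.float32)*1000); print('ruler',lo,r,q[:,2].max()); print(cv2.boxPoints(r))
pad=roi&(h[...,2]<40)&(W[...,2]<.01); q=W[pad]; r=cv2.minAreaRect(q[:,:2].astype(np.float32)*1000); print('pad',r)
E
```

```text
jars
(0.8732, -0.5542, 0.0523, 0.08, np.int32(161))
(0.7583, -0.5305, 0.0721, 0.079, np.int32(146))
(0.7981, -0.0373, 0.0171, 0.08, np.int32(24))
(0.7683, -0.0448, 0.0371, 0.08, np.int32(216))
(0.6636, -0.3477, 0.0605, 0.058, np.int32(319))
(0.6073, -0.0283, 0.0314, 0.079, np.int32(143))
(0.5881, -0.121, 0.0175, 0.061, np.int32(74))
(0.5278, -0.3312, 0.023, 0.075, np.int32(299))
(0.503, -0.242, 0.0229, 0.074, np.int32(288))
(0.4082, -0.1522, 0.0229, 0.074, np.int32(291))
(0.3912, -0.3327, 0.0228, 0.076, np.int32(303))
board ((553.2198486328125, 73.2633056640625), (397.00164794921875, 124.75305938720703), 86.71328735351562) 0.008658040178258644
[[ 479.56537 -121.33481]
 [ 604.1132  -128.48721]
 [ 626.8743   267.86142]
 [ 502.32648  275.01382]]
rail ((611.3483276367188, 70.02688598632812), (399.8993835449219, 60.00047302246094), 86.73214721679688)
[[ 569.99896 -127.88756]
 [ 629.9019  -131.30782]
 [ 652.6977   267.94135]
 [ 592.79474  271.36157]]
tall 521 [ 0.576  -0.035   0.0381] [0.6429 0.0336 0.1197] [ 0.6156 -0.0033  0.0682]
tall 82 [ 0.5708 -0.1247  0.0389] [ 0.6055 -0.1134  0.0613] [ 0.5866 -0.1189  0.0546]
ruler 0.02 ((407.51458740234375, 339.5643615722656), (47.52937316894531, 299.9109802246094), 88.60956573486328) 0.04413169355409103
[[257.0266  319.44537]
 [556.84924 312.16797]
 [558.00256 359.68335]
 [258.17993 366.96075]]
ruler 0.08 ((406.8974304199219, 333.4609069824219), (27.406723022460938, 20.467735290527344), 88.4454345703125) 0.10985686608934786
[[396.29556 320.04025]
 [416.75577 319.48495]
 [417.4993  346.88156]
 [397.0391  347.43686]]
pad ((419.5726623535156, 352.7682189941406), (94.7218017578125, 332.4181823730469), 86.17984008789062)
```

Emit:
play_rows --offset '[[290, -600, 40], [290, -600, 40], [290, -600, 40], [290, -600, 40], [290, -600, 40], [290, -600, 40], [290, -600, 40], [290, -600, 40], [290, -600, 40], [290, -600, 40], [290, -600, 40], [290, -600, 40], [290, -600, 40], [290, -600, 40], [290, -600, 40], [290, -600, 40], [290, -600, 40]]' --twist '[[0, 0, 20.1], [0, 0, 20.1], [0, 0, 20.1], [0, 0, 20.1], [0, 0, 20.1], [0, 0, 20.1], [0, 0, 20.1], [0, 0, 20.1], [0, 0, 20.1], [0, 0, 20.1], [0, 0, 20.1], [0, 0, 20.1], [0, 0, 20.1], [0, 0, 20.1], [0, 0, 20.1], [0, 0, 20.1], [0, 0, 20.1]]' --fingers '[-1, -1, -1, -1, -1, -1, -1, -1, -1, -1, -1, -1, -1, -1, -1, -1, -1]'

```text
t: 1.8
tcp_pos: [0.5579, 0.0206, 0.2274]
ee_rot: [180.0, -0.0, 176.7]
force: [-0.3, -0.5, -0.5]
width: 0.0005
finger_force: 0.0
```

```bash
cat >> m.py <<'E'
yaw=np.radians(-3.29); O=np.array([.5758,.0535]); EX=np.array([np.cos(yaw),np.sin(yaw)]); EY=np.array([-EX[1],EX[0]])
def tob(W):
    d=W[...,:2]-O; return np.stack([d@EX,d@EY,W[...,2]],-1)
def tow(x,y): return O+x/1000*EX+y/1000*EY
E
python3 - <<'E'
from m import *
o=telemetry.get_obs(); print(o['t'],o['tcp_pos'],o['ee_rot'],o['force'])
im,W,c=shot('wrist','w1.png'); np.savez('w1.npz',im=im,W=W)
B=tob(W)*1000; print(c[3])
def st(n,m):
    p=B[m]; print(n,len(p),*(np.percentile(p,[2,50,98],axis=0).round(1)) if len(p) else '')
near=(B[...,1]>-175)&(B[...,1]<160)&(B[...,0]>-60)&(B[...,0]<110)
hsv=cv2.cvtColor(im,cv2.COLOR_RGB2HSV)
st('rail',near&(B[...,2]>22)&(B[...,2]<36)&(B[...,1]<150))
for lo,hi in((48,66),(70,92),(92,106),(106,130)): 
    m=near&(B[...,2]>lo)&(B[...,2]<hi)
    n,l,s,_=cv2.connectedComponentsWithStats(m.astype(np.uint8))
    for i in range(1,n):
        if s[i,4]>25: st((lo,hi),l==i)
d=np.load('top0.npz'); T=d['W']*1000
for nm,(u,v),r in(('vase',(317,125),22),('candle',(112,184),25)):
    q=T[v-r:v+r,u-r:u+r].reshape(-1,3); q=q[q[:,2]>20]; print(nm,q.min(0).round(),q.max(0).round())
E
```

```text
1.8 [0.55786059 0.02061064 0.22735041] [ 1.79986575e+02 -1.40773777e-02  1.76748151e+02] [-0.3244514  -0.51041145 -0.52645103]
{'vfov': 65.35661653302435, 'cx': 278.8275506293789, 'cy': 210.37452474674453, 'rvec': array([-2.11035845, -1.99484861, -0.30694682]), 'tvec': array([-0.05243171, -0.57699065,  0.26306256])}
rail 4043 [  13.8 -169.3   23.5] [47.4 18.7 29.6] [ 61.4 144.6  31.8]
(48, 66) 259 [   3.3 -174.8   48.4] [  19.1 -169.7   55.4] [  36.5 -166.7   57.1]
(48, 66) 228 [  3.3 -86.   49.2] [ 15.6 -81.4  57.5] [ 33.5 -76.1  63.6]
(48, 66) 66 [ 31.3 -28.2  48.6] [ 32.6 -26.   55.3] [ 62.7 -18.8  65.3]
(48, 66) 308 [ 35.8 -76.2  49.7] [ 50.  -60.7  58.9] [ 61.7 -47.7  64. ]
(70, 92) 237 [ 33.2 -85.8  70.9] [ 48.5 -80.8  73.6] [ 65.  -76.2  75.1]
(70, 92) 40 [ 28.2 -70.8  71.1] [ 36.1 -63.8  79.3] [ 40.7 -60.1  89.9]
(70, 92) 63 [ 31.4 -27.6  70.3] [ 32.2 -23.2  81.3] [ 34.3 -18.4  90.8]
(92, 106) 134 [ 31.9 -27.7  93.2] [ 38.8 -23.4  97. ] [ 48.  -19.   99.1]
(106, 130) 196 [  5.  -72.4 108.2] [ 10.7 -65.4 114.4] [ 21.3 -59.5 117.7]
vase [733. -80.  28.] [808.  -3. 127.]
candle [609. 434.  20.] [654. 485. 130.]
```

View pics/w1.png

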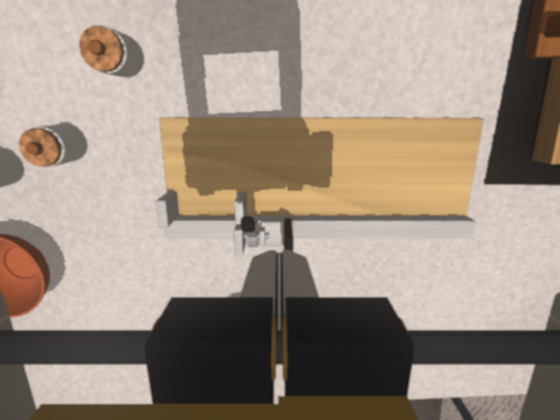

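The wrist view shows the lever knob near (248,226), the fin near (288,235) and the end plate near (165,210). From this the divider is at about 40 mm. Next I flip the lever.

Emit:
play_rows --offset '[[-14, -30, -60], [-14, -30, -100], [-14, -30, -137], [-14, -30, -137], [-4, -31, -137], [6, -31, -137], [16, -32, -137], [26, -32, -137], [36, -33, -137], [46, -33, -137], [56, -34, -137], [66, -34, -137], [74, -35, -137], [79, -35, -137], [79, -35, -137], [79, -35, -137]]' --twist '[[0, 0, 0], [0, 0, 0], [0, 0, 0], [0, 0, 0], [0, 0, 0], [0, 0, 0], [0, 0, 0], [0, 0, 0], [0, 0, 0], [0, 0, 0], [0, 0, 0], [0, 0, 0], [0, 0, 0], [0, 0, 0], [0, 0, 0], [0, 0, 0]]' --fingers '[-1, -1, -1, -1, -1, -1, -1, -1, -1, -1, -1, -1, -1, -1, -1, -1]'

```text
t: 3.45
tcp_pos: [0.6372, -0.0156, 0.0904]
ee_rot: [180.0, -0.0, 176.7]
force: [-0.1, -0.2, -1.9]
width: 0.0004
finger_force: 0.0
```

```bash
sed -i 's/O=np.array(\[.5758,.0535\])/O=np.array([.5727,.0522])/' m.py
python3 - <<'E'
from m import *
o=telemetry.get_obs(); print(o['t'],o['tcp_pos'],o['force'], tob(np.array(o['tcp_pos']))*1000)
im,W,c=shot('wrist','w2.png')
E
```

```text
3.45 [ 0.63720467 -0.01558402  0.09037922] [-0.11179395 -0.17490055 -1.88541721] [ 68.28846302 -63.97039327  90.37921629]
```

View pics/w2.png

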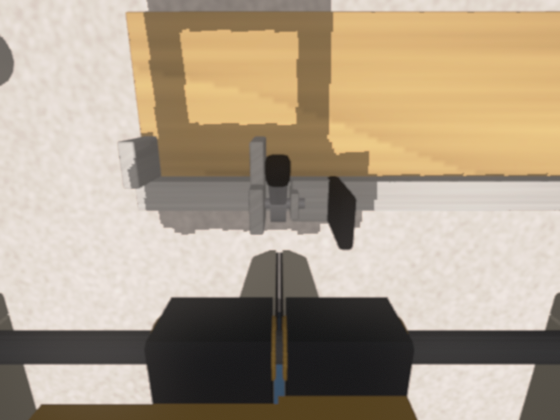

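The image shows the knob still at (277,170), on the robot side. I'll check it with depth.

Run:
```python
from m import *
im,W,c=shot('wrist'); B=tob(W)*1000
print('cam',tob(-c[0].T@c[1])*1000)
for u,v in((277,162),(277,172),(277,182),(277,195),(277,210),(345,190),(257,150),(257,215),(280,260),(250,290),(270,300)): print(u,v,B[v,u].round(1))
```

```text
cam [-16.42530192 -63.48155139 287.39954025]
277 162 [ 11.2 -64.5 114.5]
277 172 [ 16.1 -64.5 117.2]
277 182 [ 22.8 -64.5 111. ]
277 195 [ 38.5 -64.7  79.7]
277 210 [ 54.9 -64.9  60.2]
345 190 [ 34.6 -20.8  81.7]
257 150 [ 11.9 -78.6  58.6]
257 215 [ 54.4 -78.6  73.4]
280 260 [ 60.  -62.9 131.6]
250 290 [ 58.4 -75.9 163.7]
270 300 [ 31.5 -65.8 213. ]
```

Emit:
play_rows --offset '[[0, 0, 50], [-40, 2, 60], [-90, 5, 60], [-97, 5, 40], [-97, 5, -10], [-97, 5, -10], [-91, 5, -10], [-85, 5, -10], [-79, 5, -10], [-73, 4, -10], [-67, 4, -10]]' --twist '[[0, 0, 0], [0, 0, 0], [0, 0, 0], [0, 0, 0], [0, 0, 0], [0, 0, 0], [0, 0, 0], [0, 0, 0], [0, 0, 0], [0, 0, 0], [0, 0, 0]]' --fingers '[-1, -1, -1, -1, -1, -1, -1, -1, -1, -1, -1]'

```text
t: 4.65
tcp_pos: [0.5703, -0.0118, 0.0815]
ee_rot: [-180.0, -0.1, 176.7]
force: [-31.9, 0.6, 30.1]
width: 0.0006
finger_force: 21.2
```

Run:
```python
from m import *
o=telemetry.get_obs(); print(o['t'],o['force'], tob(np.array(o['tcp_pos']))*1000)
im,W,c=shot('wrist','w3.png')
```

```text
4.65 [-31.85226102   0.55384828  30.08830863] [  1.3161354 -63.9851969  81.5495445]
```

View pics/w3.png

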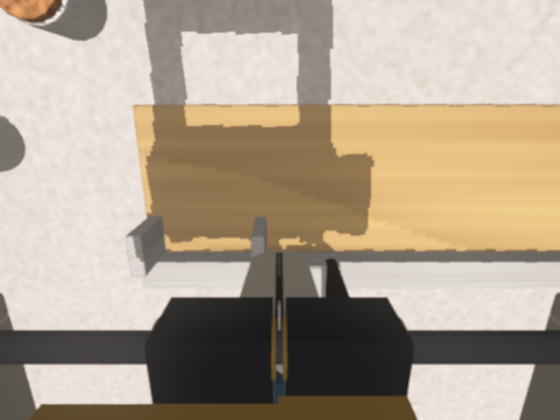

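Force on the tool is (-32, +30) N, so the wedge-shaped finger is jamming the tip downwards. I'll back off, pinch the knob between the fingers and carry it round its arc instead.

Emit:
play_rows --offset '[[-15, 1, 0], [-20, 1, 50], [-5, 0, 65], [13, -1, 65], [13, -1, 65], [13, -1, 40], [13, -1, 20], [13, -1, 5], [13, -1, 5], [13, -1, 5], [13, -1, 5], [13, -1, 5], [13, -1, 5]]' --twist '[[0, 0, 0], [0, 0, 0], [0, 0, 0], [0, 0, 0], [0, 0, 0], [0, 0, 0], [0, 0, 0], [0, 0, 0], [0, 0, 0], [0, 0, 0], [0, 0, 0], [0, 0, 0], [0, 0, 0]]' --fingers '[-0.4, -0.4, -0.4, -0.4, -0.4, -0.4, -0.4, -0.4, -0.4, -1, -1, -1, -1]'

```text
t: 6.0
tcp_pos: [0.5841, -0.0124, 0.0871]
ee_rot: [180.0, 0.1, 176.7]
force: [-0.2, -7.5, 11.8]
width: 0.0022
finger_force: 5.6
```

Run:
```python
from m import *
o=telemetry.get_obs(); print(o['t'],o['force'],o['width'], tob(np.array(o['tcp_pos']))*1000)
im,W,c=shot('scene'); x=cv2.resize(im[170:270,200:330],None,fx=4,fy=4,interpolation=cv2.INTER_CUBIC)
im2,W2,c2=shot('wrist'); x=np.hstack([x[:400,:520],im2[130:400,150:430][:, :]] if 0 else [x[:400,:280*2-280+240], cv2.resize(im2[130:400,150:410],(260,270))[:270].repeat(1,0) if 0 else cv2.copyMakeBorder(im2[130:400,150:410],0,130,0,0,cv2.BORDER_CONSTANT)])
cv2.imwrite('pics/c4.png',x[...,::-1])
B=tob(W2)*1000; m=(B[...,2]>40)&(B[...,2]<135)&(B[...,0]<110)&(B[...,1]<-45)&(B[...,1]>-72); p=B[m]; print(len(p)); print(p[::max(1,len(p)//12)].round(0))
```

```text
6.0 [-0.23871207 -7.47283383 11.77887862] 0.0021666950301562613 [ 15.06831825 -63.86982029  87.06737265]
782
[[ 36. -52.  40.]
 [ 37. -53.  45.]
 [ 38. -53.  45.]
 [  5. -60. 120.]
 [  6. -67. 123.]
 [  6. -53. 123.]
 [  5. -60. 127.]
 [  5. -69. 129.]
 [  6. -58. 130.]
 [  6. -70. 131.]
 [  6. -60. 133.]
 [ 15. -64. 117.]
 [ 66. -65.  54.]]
```

View pics/c4.png

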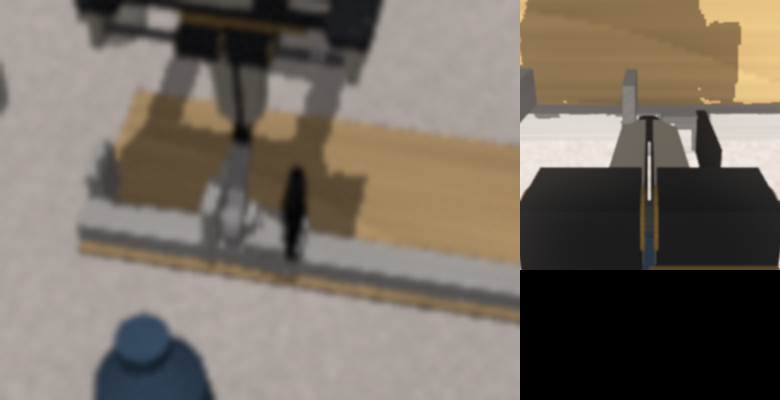

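Emit:
play_rows --offset '[[0, 0, 0], [0, 0, 0], [0, 0, 0]]' --twist '[[0, 0, 0], [0, 0, 0], [0, 0, 0]]' --fingers '[-1, -1, -1]'

```text
t: 6.4
tcp_pos: [0.5842, -0.0128, 0.0874]
ee_rot: [-180.0, 0.2, 176.7]
force: [-1.5, -2.0, 8.7]
width: 0.0003
finger_force: 4.5
```

Run:
```python
from m import *
o=telemetry.get_obs(); print(o['t'],o['force'],o['wrist_torque'],o['width'],o['finger_force'], tob(np.array(o['tcp_pos']))*1000)
im2,W2,c2=shot('wrist'); B=tob(W2)*1000
x=im2[200:300,220:340]; cv2.imwrite('pics/c5.png',cv2.resize(x,None,fx=5,fy=5,interpolation=cv2.INTER_CUBIC)[...,::-1])
for v in range(235,275,4): print(v,[tuple(B[v,u].round(0)) for u in (262,272,278,284,294)])
```

```text
6.4 [-1.50105907 -2.02473522  8.66167553] [-0.29662902  0.15637043  0.04654871] 0.00028918503874016116 4.5438980183098465 [ 15.25338503 -64.27090614  87.36456369]
235 [(np.float64(21.0), np.float64(-76.0), np.float64(58.0)), (np.float64(40.0), np.float64(-70.0), np.float64(12.0)), (np.float64(40.0), np.float64(-65.0), np.float64(11.0)), (np.float64(41.0), np.float64(-59.0), np.float64(10.0)), (np.float64(40.0), np.float64(-50.0), np.float64(11.0))]
239 [(np.float64(25.0), np.float64(-76.0), np.float64(57.0)), (np.float64(40.0), np.float64(-70.0), np.float64(21.0)), (np.float64(40.0), np.float64(-65.0), np.float64(20.0)), (np.float64(41.0), np.float64(-59.0), np.float64(19.0)), (np.float64(40.0), np.float64(-51.0), np.float64(20.0))]
243 [(np.float64(28.0), np.float64(-76.0), np.float64(57.0)), (np.float64(41.0), np.float64(-70.0), np.float64(28.0)), (np.float64(40.0), np.float64(-65.0), np.float64(29.0)), (np.float64(40.0), np.float64(-59.0), np.float64(29.0)), (np.float64(36.0), np.float64(-51.0), np.float64(38.0))]
247 [(np.float64(31.0), np.float64(-76.0), np.float64(58.0)), (np.f
[... 1262 characters left out ...]
1.0)), (np.float64(5.0), np.float64(-61.0), np.float64(135.0)), (np.float64(5.0), np.float64(-56.0), np.float64(135.0))]
267 [(np.float64(6.0), np.float64(-72.0), np.float64(138.0)), (np.float64(5.0), np.float64(-67.0), np.float64(139.0)), (np.float64(7.0), np.float64(-64.0), np.float64(136.0)), (np.float64(5.0), np.float64(-61.0), np.float64(139.0)), (np.float64(5.0), np.float64(-56.0), np.float64(139.0))]
271 [(np.float64(6.0), np.float64(-72.0), np.float64(143.0)), (np.float64(6.0), np.float64(-67.0), np.float64(142.0)), (np.float64(8.0), np.float64(-64.0), np.float64(139.0)), (np.float64(5.0), np.float64(-61.0), np.float64(143.0)), (np.float64(5.0), np.float64(-57.0), np.float64(143.0))]
```

View pics/c5.png

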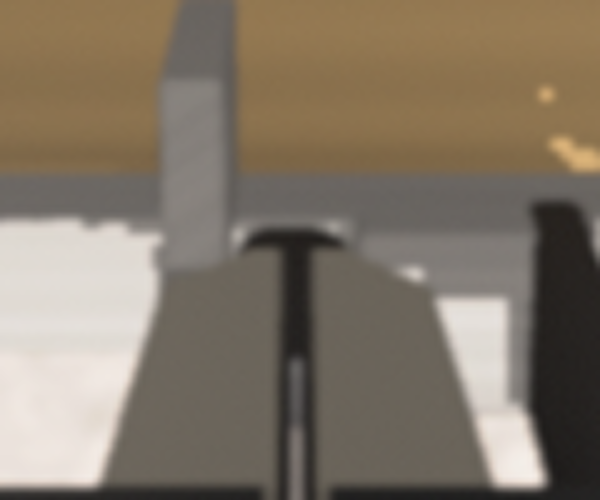

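Emit:
play_rows --offset '[[0, 0, 0], [0, 0, 0], [0, 0, 0], [-10, 0, 60], [-30, 2, 100], [-30, 2, 100], [-30, 2, 100]]' --twist '[[0, 0, 0], [0, 0, 0], [0, 0, 0], [0, 0, 0], [0, 0, 0], [0, 0, 0], [0, 0, 0]]' --fingers '[-0.4, -0.4, -0.4, -0.4, -0.4, -0.4, -0.4]'

```text
t: 7.15
tcp_pos: [0.5537, -0.0106, 0.1873]
ee_rot: [-180.0, 0.2, 176.7]
force: [0.7, 0.2, -0.3]
width: 0.0277
finger_force: 0.0
```

Run:
```python
from m import *
o=telemetry.get_obs(); print(o['t'],o['force'],o['width'], tob(np.array(o['tcp_pos']))*1000)
im,W,c=shot('wrist','w6.png'); B=tob(W)*1000
near=(B[...,1]>-175)&(B[...,1]<160)&(B[...,0]>-60)&(B[...,0]<140)
for lo,hi in((48,66),(68,92),(92,106),(106,130)): 
    m=near&(B[...,2]>lo)&(B[...,2]<hi)
    n,l,s,_=cv2.connectedComponentsWithStats(m.astype(np.uint8))
    for i in range(1,n):
        if s[i,4]>25: print(lo,s[i,4],*(np.percentile(B[l==i],[2,50,98],axis=0).round(1)))
```

```text
7.15 [ 0.6696716   0.17369555 -0.28055042] 0.027657016803758344 [-15.36434276 -63.79382482 187.28220379]
48 337 [   6.4 -174.6   49.5] [  21.7 -169.1   55.5] [  38.7 -165.2   57.1]
48 310 [  6.2 -84.6  50.5] [ 20.9 -79.3  57.6] [ 36.8 -74.8  64.1]
48 75 [ 34.2 -26.8  48.7] [ 35.4 -23.8  57.1] [ 48.5 -17.9  65.4]
48 311 [ 42.7 -74.2  49. ] [ 53.  -56.5  59.2] [ 63.9 -45.8  61.8]
68 297 [ 36.2 -84.2  69.7] [ 50.9 -79.1  73.5] [ 67.9 -74.7  74.9]
68 93 [ 34.4 -26.7  69.1] [ 35.1 -22.6  79.5] [ 41.1 -17.6  90.9]
106 245 [  7.6 -71.3 107.9] [ 13.  -65.  114.3] [ 23.3 -57.8 117.2]
```

View pics/w6.png

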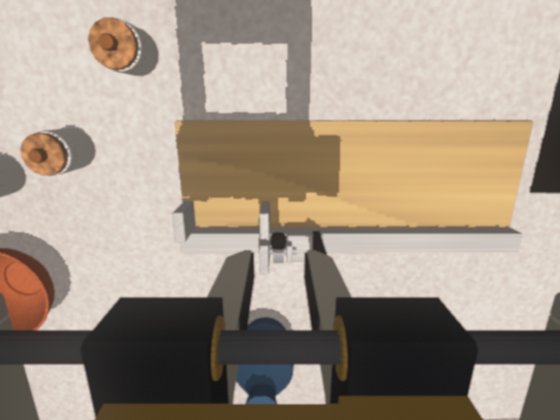

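Run:
```python
from m import *
o=telemetry.get_obs(); T=np.array(o['tcp_pos'])
im,W,c=shot('wrist'); B=tob(W)*1000; t=tob(T)*1000
for u in(244,252,306,314):
    for v in range(244,300,6):
        p=B[v,u]-t
        if p[2]>-60: print(u,v,p.round(1))
print('tcp px',px(c,T), px(c,T+[0,0,.02]), px(c,T+[0,0,.03]))
```

```text
244 250 [ -9.8 -18.7  31.9]
244 256 [-10.  -17.9  40. ]
244 262 [ -9.4 -17.3  45.7]
244 268 [ -9.9 -16.5  53.2]
244 274 [ -9.4 -16.   58.3]
244 280 [-10.  -15.3  65. ]
244 286 [ -8.3 -15.1  67.3]
244 292 [ -7.9 -14.7  71.7]
244 298 [ -7.8 -14.2  76.2]
252 256 [ -8.3 -14.   36.4]
252 262 [ -7.  -13.6  40.9]
252 268 [ -4.2 -13.6  42.2]
252 274 [ -0.7 -13.7  42.3]
252 280 [  1.9 -13.6  43.9]
252 286 [  5.4 -13.7  44.1]
306 256 [-8.4 15.1 36.6]
306 262 [-8.1 14.5 43.2]
306 268 [-6.7 14.3 47. ]
306 274 [-3.8 14.3 48.1]
306 280 [-1.3 14.2 49.7]
306 286 [ 2.  14.3 49.8]
306 292 [ 4.6 14.2 51.3]
314 256 [-9.5 19.1 38.9]
314 262 [-9.5 18.4 46. ]
314 268 [-9.9 17.6 53.3]
314 274 [-9.4 17.1 58.2]
314 280 [-9.6 16.5 64.3]
314 286 [-9.5 16.  69.3]
314 292 [-7.9 15.8 71.7]
314 298 [-8.2 15.2 76.8]
tcp px (np.float64(278.1350807962766), np.float64(243.34131158034572)) (np.float64(278.0598179211137), np.float64(256.7405619231519)) (np.float64(278.01635780499186), np.float64(264.4778822764194))
```

The fingertips actually sit about 29 mm above the reported TCP: depth puts them there, and the earlier passes went over the knob or landed on top of it. I'll redo the pinch 22 mm lower.

Emit:
play_rows --offset '[[30, -2, -20], [30, -2, -60], [30, -2, -95], [30, -2, -120], [30, -2, -120], [30, -2, -120], [30, -2, -120], [30, -2, -120], [30, -2, -120], [30, -2, -120]]' --twist '[[0, 0, 0], [0, 0, 0], [0, 0, 0], [0, 0, 0], [0, 0, 0], [0, 0, 0], [0, 0, 0], [0, 0, 0], [0, 0, 0], [0, 0, 0]]' --fingers '[-0.4, -0.4, -0.4, -0.4, -0.4, -1, -1, -1, -1, -1]'

```text
t: 8.25
tcp_pos: [0.584, -0.013, 0.0668]
ee_rot: [-180.0, 0.1, 176.7]
force: [-0.5, -5.3, 7.5]
width: 0.014
finger_force: 30.0
```

Emit:
play_rows --offset '[[5, 0, 3], [10, -1, 6], [15, -1, 8], [21, -1, 10], [26, -1, 11], [32, -2, 12], [38, -2, 12], [44, -2, 12], [49, -3, 11], [55, -3, 10], [60, -3, 8], [66, -4, 6], [71, -4, 3], [76, -4, 0], [77, -4, -1], [77, -4, -1]]' --twist '[[0, 0, 0], [0, 0, 0], [0, 0, 0], [0, 0, 0], [0, 0, 0], [0, 0, 0], [0, 0, 0], [0, 0, 0], [0, 0, 0], [0, 0, 0], [0, 0, 0], [0, 0, 0], [0, 0, 0], [0, 0, 0], [0, 0, 0], [0, 0, 0]]' --fingers '[-1, -1, -1, -1, -1, -1, -1, -1, -1, -1, -1, -1, -1, -1, -1, -1]'

```text
t: 9.85
tcp_pos: [0.6624, -0.0168, 0.066]
ee_rot: [-180.0, 0.2, 176.7]
force: [2.8, -2.7, 8.4]
width: 0.0135
finger_force: 30.0
```

Emit:
play_rows --offset '[[0, 0, 0], [0, 0, 0], [0, 0, 0], [0, 0, 50], [-10, 10, 80], [-36, 44, 80], [-36, 44, 80], [-36, 44, 40], [-36, 44, 5], [-36, 44, -21], [-36, 44, -21], [-36, 44, -21], [-36, 44, -21], [-36, 44, -21], [-36, 44, -21]]' --twist '[[0, 0, 0], [0, 0, 0], [0, 0, 0], [0, 0, 0], [0, 0, 0], [0, 0, 0], [0, 0, 0], [0, 0, 0], [0, 0, 0], [0, 0, 0], [0, 0, 0], [0, 0, 0], [0, 0, 0], [0, 0, 0], [0, 0, 0]]' --fingers '[-0.4, -0.4, -0.4, -0.4, -0.4, -0.4, -0.4, -0.4, -0.4, -0.4, -0.4, -1, -1, -1, -1]'

```text
t: 11.35
tcp_pos: [0.6253, 0.0274, 0.0453]
ee_rot: [180.0, 0.2, 176.7]
force: [0.4, -1.0, 6.3]
width: 0.0097
finger_force: 30.0
```

Run:
```python
from m import *
o=telemetry.get_obs(); print(o['t'],o['force'],o['width'],o['finger_force'], tob(np.array(o['tcp_pos']))*1000)
im,W,c=shot('top'); B=tob(W)*1000
m=(B[...,2]>75)&(B[...,2]<135)&(B[...,0]>60)&(B[...,0]<125)&(B[...,1]>-80)&(B[...,1]<-50); p=B[m]; print(len(p), p.min(0),p.max(0))
```

```text
11.35 [ 0.35186942 -0.95733413  6.32276743] 0.009702337562432344 30.00132143497467 [ 53.94792907 -21.75548672  45.28887229]Traceback (most recent call last):
  File "<stdin>", line 4, in <module>
    return umr_minimum(a, axis, None, out, keepdims, initial, where)
ValueError: zero-size array to reduction operation minimum which has no identity
```

Emit:
play_rows --offset '[[0, 2, 0], [0, 4, 0], [0, 6, 0], [0, 6, 0]]' --twist '[[0, 0, 0], [0, 0, 0], [0, 0, 0], [0, 0, 0]]' --fingers '[-1, -1, -1, -1]'

```text
t: 11.8
tcp_pos: [0.6257, 0.0334, 0.0453]
ee_rot: [180.0, 0.2, 176.7]
force: [4.8, 0.7, 6.1]
width: 0.0099
finger_force: 30.0
```

Emit:
play_rows --offset '[[1, 14, 0], [2, 32, 0], [3, 52, 0], [4, 72, 0], [5, 92, 0], [6, 112, 0], [8, 132, 0], [9, 152, 0], [10, 172, 0], [11, 192, 0], [12, 206, 0], [12, 211, 0], [12, 211, 0], [12, 211, 0], [12, 211, 0], [12, 211, 0], [12, 211, 0], [12, 211, 50], [12, 211, 100], [12, 211, 100]]' --twist '[[0, 0, 0], [0, 0, 0], [0, 0, 0], [0, 0, 0], [0, 0, 0], [0, 0, 0], [0, 0, 0], [0, 0, 0], [0, 0, 0], [0, 0, 0], [0, 0, 0], [0, 0, 0], [0, 0, 0], [0, 0, 0], [0, 0, 0], [0, 0, 0], [0, 0, 0], [0, 0, 0], [0, 0, 0], [0, 0, 0]]' --fingers '[-1, -1, -1, -1, -1, -1, -1, -1, -1, -1, -1, -1, -1, -0.4, -0.4, -0.4, -0.4, -0.4, -0.4, -0.4]'

```text
t: 13.8
tcp_pos: [0.6387, 0.2451, 0.1515]
ee_rot: [179.8, 0.5, 176.7]
force: [-0.0, 0.1, 0.7]
width: 0.0283
finger_force: 0.0
```

Run:
```python
from m import *
o=telemetry.get_obs(); print(o['t'],o['force'],o['tcp_pos'],o['width'], tob(np.array(o['tcp_pos']))*1000)
im,W,c=shot('wrist','w7.png'); B=tob(W)*1000
near=(B[...,1]>50)&(B[...,1]<250)&(B[...,0]>-60)&(B[...,0]<140)
for lo,hi in((48,66),(68,92),(92,105),(106,122)): 
    m=near&(B[...,2]>lo)&(B[...,2]<hi)
    n,l,s,_=cv2.connectedComponentsWithStats(m.astype(np.uint8))
    for i in range(1,n):
        if s[i,4]>25: print(lo,s[i,4],*(np.percentile(B[l==i],[2,50,98],axis=0).round(1)))
im,W,c=shot('top')
for j in jars(W,xr=(.3,.7),yr=(-.6,-.1)): print(j)
```

```text
13.8 [-0.03040649  0.10646071  0.67590126] [0.63865718 0.24514332 0.15149062] 0.02826622481216309 [ 54.7754924  196.41058988 151.4906172 ]
48 1272 [  7.  134.6  48.8] [ 40.5 149.2  58.1] [ 61.8 171.2  64.4]
48 50 [ 34.5 191.8  48.2] [ 35.  196.4  57.7] [ 37.3 201.   65.2]
68 82 [ 34.4 192.2  68.4] [ 35.  196.8  80. ] [ 37.2 201.5  91.6]
68 450 [ 36.3 134.1  69. ] [ 51.5 139.4  73.5] [ 68.  143.8  75.1]
68 321 [ 57.1 148.3  68.4] [ 63.6 154.5  80.4] [ 69.9 159.7  91.4]
92 495 [ 35.1 192.3  94.2] [ 51.2 196.4  97.3] [ 68.8 201.3  98.9]
92 155 [ 68.6 148.3  92.3] [ 71.8 154.5  96.6] [ 75.3 159.8 104.7]
106 333 [ 72.9 147.6 106.3] [ 77.6 153.1 114.9] [ 87.8 160.5 121. ]
(0.6641, -0.348, 0.0605, 0.058, np.int32(228))
(0.5875, -0.1205, 0.0175, 0.063, np.int32(75))
(0.5277, -0.3309, 0.0231, 0.074, np.int32(296))
(0.503, -0.242, 0.023, 0.076, np.int32(288))
(0.4086, -0.1524, 0.0232, 0.075, np.int32(293))
(0.3913, -0.3325, 0.0228, 0.075, np.int32(308))
```

The lever reads about 1.1 rad over and the divider about 259 mm out. Now the canisters.

Emit:
play_rows --offset '[[-233, -399, -20], [-233, -399, -20], [-233, -399, -20], [-233, -399, -20], [-233, -399, -20], [-233, -399, -20], [-233, -399, -20], [-233, -399, -20], [-233, -399, -20], [-233, -399, -20], [-233, -399, -20], [-233, -399, -20], [-233, -399, -20], [-233, -399, -20], [-233, -399, -20]]' --twist '[[0, 0, -90], [0, 0, -90], [0, 0, -90], [0, 0, -90], [0, 0, -90], [0, 0, -90], [0, 0, -90], [0, 0, -90], [0, 0, -90], [0, 0, -90], [0, 0, -90], [0, 0, -90], [0, 0, -90], [0, 0, -90], [0, 0, -90]]' --fingers '[0.5, 0.5, 0.5, 0.5, 0.5, 0.5, 0.5, 0.5, 0.5, 0.5, 0.5, 0.5, 0.5, 0.5, 0.5]'

```text
t: 15.4
tcp_pos: [0.4034, -0.1542, 0.1232]
ee_rot: [-180.0, -0.0, 86.8]
force: [0.1, -0.3, -0.0]
width: 0.0696
finger_force: 0.0
```

Run:
```python
from m import *
o=telemetry.get_obs(); print(o['t'],o['tcp_pos']*1000,o['ee_rot'],o['width'])
im,W,c=shot('wrist','w8.png')
for j in jars(W,zlo=.05,zhi=.078,xr=(.2,.7),yr=(-.6,-.1)): print(j)
```

```text
15.4 [ 403.42816211 -154.22722977  123.17960169] [-1.79975303e+02 -1.00916634e-02  8.67938069e+01] 0.06960198951581834
(0.5852, -0.1218, 0.018, 0.058, np.int32(672))
(0.4059, -0.1524, 0.0218, 0.071, np.int32(1969))
(0.5077, -0.2369, 0.0189, 0.061, np.int32(418))
(0.3886, -0.3334, 0.022, 0.071, np.int32(1238))
```

View pics/w8.png

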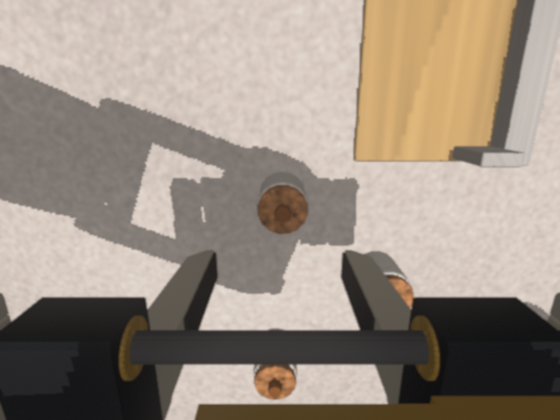

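Emit:
play_rows --offset '[[3, 2, -40], [3, 2, -80], [3, 2, -108], [3, 2, -121], [3, 2, -121], [3, 2, -121], [3, 2, -121], [3, 2, -121], [3, 2, -121], [3, 2, -80], [3, 2, -40]]' --twist '[[0, 0, 0], [0, 0, 0], [0, 0, 0], [0, 0, 0], [0, 0, 0], [0, 0, 0], [0, 0, 0], [0, 0, 0], [0, 0, 0], [0, 0, 0], [0, 0, 0]]' --fingers '[0.5, 0.5, 0.5, 0.5, 0.5, -1, -1, -1, -1, -1, -1]'

```text
t: 16.55
tcp_pos: [0.4056, -0.1523, 0.0841]
ee_rot: [-179.9, -0.0, 86.7]
force: [0.6, -0.8, -1.5]
width: 0.0451
finger_force: 30.0
```

Emit:
play_rows --offset '[[40, 24, 10], [80, 48, 10], [110, 65, 5], [124, 72, 0], [124, 72, -20], [124, 72, -45], [124, 72, -63], [124, 72, -72], [124, 72, -72], [124, 72, -72], [124, 72, -72], [124, 72, -72], [124, 72, -40], [124, 72, 10], [124, 72, 40], [110, 0, 40], [94, -60, 40], [94, -90, 40], [94, -90, 40]]' --twist '[[0, 0, 0], [0, 0, 0], [0, 0, 0], [0, 0, 0], [0, 0, 0], [0, 0, 0], [0, 0, 0], [0, 0, 0], [0, 0, 0], [0, 0, 0], [0, 0, 0], [0, 0, 0], [0, 0, 0], [0, 0, 0], [0, 0, 0], [0, 0, 0], [0, 0, 0], [0, 0, 0], [0, 0, 0]]' --fingers '[-1, -1, -1, -1, -1, -1, -1, -1, -1, 0.5, 0.5, 0.5, 0.5, 0.5, 0.5, 0.5, 0.5, 0.5, 0.5]'

```text
t: 18.45
tcp_pos: [0.4994, -0.2462, 0.1239]
ee_rot: [180.0, 0.1, 86.5]
force: [0.6, 1.0, -0.2]
width: 0.0699
finger_force: 0.0
```

```bash
cat > lk.py <<'E'
from m import *
import sys
o=telemetry.get_obs(); print(o['t'],o['tcp_pos']*1000,o['width'])
for n in sys.argv[1:]:
    im,W,c=shot(n)
    for j in jars(W,zlo=.05,zhi=.09,xr=(.2,.7),yr=(-.6,.25)):
        if j[4]>60: print(n,j,(tob(np.array(j[:3]))*1000).round(0)[:2])
E
python3 lk.py wrist top
```

```text
18.45 [ 499.43263243 -246.21858491  123.89999562] 0.06992597968716907
wrist (0.5288, -0.0905, 0.0202, 0.069, np.int32(901)) [ -36. -145.]
wrist (0.5854, -0.1193, 0.0176, 0.058, np.int32(890)) [  23. -170.]
wrist (0.5003, -0.2421, 0.0216, 0.071, np.int32(1962)) [ -55. -298.]
wrist (0.5259, -0.3319, 0.0219, 0.071, np.int32(1591)) [ -25. -386.]
wrist (0.38, -0.3222, 0.0131, 0.06, np.int32(177)) [-171. -385.]
top (0.6214, 0.1944, 0.0327, 0.089, np.int32(260)) [ 40. 145.]
top (0.5877, -0.1213, 0.017, 0.064, np.int32(72)) [  25. -172.]
top (0.5322, -0.0801, 0.0229, 0.082, np.int32(290)) [ -33. -134.]
top (0.5059, -0.2358, 0.0192, 0.065, np.int32(88)) [ -50. -291.]
top (0.3916, -0.3332, 0.0208, 0.074, np.int32(127)) [-159. -395.]
```

Emit:
play_rows --offset '[[0, 1, -50], [0, 1, -95], [0, 1, -121], [0, 1, -121], [0, 1, -121], [0, 1, -121], [0, 1, -121], [0, 1, -121], [0, 1, -75], [0, 1, -25], [10, 50, -5], [17, 98, 0], [25, 146, 0], [30, 195, 0], [33, 217, -10], [33, 217, -50], [33, 217, -90], [33, 217, -112], [33, 217, -112], [33, 217, -112]]' --twist '[[0, 0, 0], [0, 0, 0], [0, 0, 0], [0, 0, 0], [0, 0, 0], [0, 0, 0], [0, 0, 0], [0, 0, 0], [0, 0, 0], [0, 0, 0], [0, 0, 0], [0, 0, 0], [0, 0, 0], [0, 0, 0], [0, 0, 0], [0, 0, 0], [0, 0, 0], [0, 0, 0], [0, 0, 0], [0, 0, 0]]' --fingers '[0.5, 0.5, 0.5, 0.5, -1, -1, -1, -1, -1, -1, -1, -1, -1, -1, -1, -1, -1, -1, -1, -1]'

```text
t: 20.55
tcp_pos: [0.5335, -0.0256, 0.0119]
ee_rot: [180.0, -0.0, 86.7]
force: [-0.1, 0.3, -0.8]
width: 0.0452
finger_force: 30.0
```

Emit:
play_rows --offset '[[0, 0, 0], [0, 0, 0], [0, 0, 0], [0, 0, 50], [0, 0, 95], [-1, -45, 105], [-2, -95, 105], [-3, -145, 105], [-5, -195, 105], [-6, -245, 105], [-7, -290, 105], [-7, -306, 90], [-7, -306, 45], [-7, -306, 5], [-7, -306, -9], [-7, -306, -9], [-7, -306, -9], [-7, -306, -9], [-7, -306, -9], [-7, -306, -9]]' --twist '[[0, 0, 0], [0, 0, 0], [0, 0, 0], [0, 0, 0], [0, 0, 0], [0, 0, 0], [0, 0, 0], [0, 0, 0], [0, 0, 0], [0, 0, 0], [0, 0, 0], [0, 0, 0], [0, 0, 0], [0, 0, 0], [0, 0, 0], [0, 0, 0], [0, 0, 0], [0, 0, 0], [0, 0, 0], [0, 0, 0]]' --fingers '[0.5, 0.5, 0.5, 0.5, 0.5, 0.5, 0.5, 0.5, 0.5, 0.5, 0.5, 0.5, 0.5, 0.5, 0.5, 0.5, -1, -1, -1, -1]'

```text
t: 22.55
tcp_pos: [0.527, -0.3319, 0.0039]
ee_rot: [179.9, 0.1, 86.7]
force: [-1.2, 1.0, 6.9]
width: 0.0453
finger_force: 30.0
```

```bash
python3 lk.py top
```

```text
22.55 [ 526.98220728 -331.93020034    3.90479816] 0.045306966608115715
top (0.621, 0.2013, 0.0345, 0.09, np.int32(266)) [ 40. 152.]
top (0.5878, -0.1209, 0.0172, 0.063, np.int32(72)) [  25. -172.]
top (0.5356, -0.0266, 0.023, 0.082, np.int32(285)) [-33. -81.]
top (0.5322, -0.0795, 0.0235, 0.082, np.int32(290)) [ -33. -134.]
```

Emit:
play_rows --offset '[[0, 0, 45], [0, 0, 95], [0, 40, 110], [1, 90, 115], [3, 140, 115], [4, 190, 115], [6, 240, 115], [8, 290, 115], [9, 335, 115], [10, 361, 110], [10, 361, 75], [10, 361, 35], [10, 361, 14], [10, 361, 10], [10, 361, 10], [10, 361, 10], [10, 361, 10], [10, 361, 10], [10, 361, 50], [10, 361, 100]]' --twist '[[0, 0, 0], [0, 0, 0], [0, 0, 0], [0, 0, 0], [0, 0, 0], [0, 0, 0], [0, 0, 0], [0, 0, 0], [0, 0, 0], [0, 0, 0], [0, 0, 0], [0, 0, 0], [0, 0, 0], [0, 0, 0], [0, 0, 0], [0, 0, 0], [0, 0, 0], [0, 0, 0], [0, 0, 0], [0, 0, 0]]' --fingers '[-1, -1, -1, -1, -1, -1, -1, -1, -1, -1, -1, -1, -1, -1, -1, 0.5, 0.5, 0.5, 0.5, 0.5]'

```text
t: 24.6
tcp_pos: [0.5351, 0.0293, 0.1022]
ee_rot: [-179.8, 0.0, 86.7]
force: [0.2, -1.5, 0.1]
width: 0.0698
finger_force: 0.0
```

```bash
python3 lk.py top
```

```text
24.6 [535.11803195  29.33876392 102.16115436] 0.0698322227000426
top (0.6207, 0.2039, 0.0357, 0.09, np.int32(265)) [ 39. 154.]
top (0.588, -0.1211, 0.0177, 0.065, np.int32(73)) [  25. -172.]
top (0.5306, -0.0881, 0.02, 0.078, np.int32(95)) [ -34. -142.]
top (0.3906, -0.3322, 0.0225, 0.076, np.int32(281)) [-160. -394.]
```

Emit:
play_rows --offset '[[-148, -362, 10], [-148, -362, 10], [-148, -362, 10], [-148, -362, 10], [-148, -362, 10], [-148, -362, 10], [-148, -362, 10], [-148, -362, 10], [-148, -362, 10], [-148, -362, 0], [-148, -362, -40], [-148, -362, -80], [-148, -362, -99], [-148, -362, -99], [-148, -362, -99], [-148, -362, -99], [-148, -362, -99], [-148, -362, -99], [-148, -362, -50], [-148, -362, 0]]' --twist '[[0, 0, 0], [0, 0, 0], [0, 0, 0], [0, 0, 0], [0, 0, 0], [0, 0, 0], [0, 0, 0], [0, 0, 0], [0, 0, 0], [0, 0, 0], [0, 0, 0], [0, 0, 0], [0, 0, 0], [0, 0, 0], [0, 0, 0], [0, 0, 0], [0, 0, 0], [0, 0, 0], [0, 0, 0], [0, 0, 0]]' --fingers '[0.5, 0.5, 0.5, 0.5, 0.5, 0.5, 0.5, 0.5, 0.5, 0.5, 0.5, 0.5, 0.5, 0.5, -1, -1, -1, -1, -1, -1]'

```text
t: 26.65
tcp_pos: [0.3876, -0.332, 0.103]
ee_rot: [-179.9, -0.1, 86.7]
force: [1.8, -0.7, -0.5]
width: 0.0452
finger_force: 30.0
```

```bash
python3 lk.py top
```

```text
26.65 [ 387.58588756 -331.97151447  102.98874517] 0.04519137180130597
top (0.6207, 0.1983, 0.0344, 0.09, np.int32(269)) [ 40. 149.]
top (0.5872, -0.1192, 0.0174, 0.063, np.int32(72)) [  24. -170.]
top (0.5387, 0.0294, 0.0231, 0.084, np.int32(290)) [-33. -25.]
top (0.5354, -0.0266, 0.0231, 0.083, np.int32(288)) [-33. -81.]
top (0.5321, -0.0798, 0.0232, 0.083, np.int32(291)) [ -33. -134.]
```

Emit:
play_rows --offset '[[151, 417, 15], [151, 417, 15], [151, 417, 15], [151, 417, 15], [151, 417, 15], [151, 417, 15], [151, 417, 15], [151, 417, 15], [151, 417, 15], [151, 417, 10], [151, 417, -20], [151, 417, -60], [151, 417, -84], [151, 417, -90], [151, 417, -90], [151, 417, -90], [151, 417, -90], [151, 417, -90], [151, 417, -50], [151, 417, 0]]' --twist '[[0, 0, 0], [0, 0, 0], [0, 0, 0], [0, 0, 0], [0, 0, 0], [0, 0, 0], [0, 0, 0], [0, 0, 0], [0, 0, 0], [0, 0, 0], [0, 0, 0], [0, 0, 0], [0, 0, 0], [0, 0, 0], [0, 0, 0], [0, 0, 0], [0, 0, 0], [0, 0, 0], [0, 0, 0], [0, 0, 0]]' --fingers '[-1, -1, -1, -1, -1, -1, -1, -1, -1, -1, -1, -1, -1, -1, -1, 0.5, 0.5, 0.5, 0.5, 0.5]'

```text
t: 28.7
tcp_pos: [0.5381, 0.0842, 0.1019]
ee_rot: [-179.8, 0.0, 86.7]
force: [1.3, 0.8, -0.2]
width: 0.0696
finger_force: 0.0
```

Emit:
play_rows --offset '[[-10, 20, 45], [-135, 249, 60], [-135, 249, 60], [-135, 249, 60], [-135, 249, 60], [-135, 249, 60], [-135, 249, 60], [-135, 249, 60], [-135, 249, 60], [-135, 249, 60], [-135, 249, 60]]' --twist '[[0, 0, 0], [0, 0, 1.9], [0, 0, 1.9], [0, 0, 1.9], [0, 0, 1.9], [0, 0, 1.9], [0, 0, 1.9], [0, 0, 1.9], [0, 0, 1.9], [0, 0, 1.9], [0, 0, 1.9]]' --fingers '[0, 0, 0, 0, 0, 0, 0, 0, 0, 0, 0]'

```text
t: 29.8
tcp_pos: [0.405, 0.3324, 0.1624]
ee_rot: [180.0, 0.0, 88.5]
force: [0.3, 0.0, 0.3]
width: 0.0463
finger_force: 0.0
```

```bash
python3 lk.py top
python3 - <<'E'
from m import *
o=telemetry.get_obs(); print(o['tcp_pos']*1000,o['ee_rot'],o['force'])
im,W,c=shot('wrist','w9.png'); W=W*1000
roi=(W[...,0]>200)&(W[...,0]<620)&(W[...,1]>300)&(W[...,1]<400)
for lo,hi in((24,42),(90,108)):
    m=roi&(W[...,2]>lo)&(W[...,2]<hi)
    n,l,s,_=cv2.connectedComponentsWithStats(m.astype(np.uint8)); i=1+np.argmax(s[1:,4])
    q=W[l==i]; q=q[q[:,2]>np.percentile(q[:,2],50)-6]; r=cv2.minAreaRect(q[:,:2].astype(np.float32)); print(lo,len(q),r,np.median(q[:,2])); print(cv2.boxPoints(r).round(1).tolist())
im,W,c=shot('top','t9.png')
E
```

```text
29.8 [405.03876658 332.35706486 162.39984242] 0.04633028034287817
top (0.6197, 0.2031, 0.0367, 0.09, np.int32(266)) [ 38. 153.]
top (0.5877, -0.1209, 0.0171, 0.067, np.int32(70)) [  25. -172.]
top (0.5408, 0.0827, 0.0229, 0.083, np.int32(289)) [-34.  29.]
top (0.5387, 0.029, 0.0229, 0.084, np.int32(287)) [-33. -25.]
top (0.5354, -0.0266, 0.0231, 0.084, np.int32(287)) [-33. -81.]
top (0.5325, -0.0799, 0.0231, 0.085, np.int32(291)) [ -33. -134.]
[404.9576688  332.49129983 162.42371224] [1.79996529e+02 4.13299614e-03 8.84830242e+01] [-0.37787711 -0.32927772  0.04439971]
24 3758 ((406.5576171875, 355.1916198730469), (16.373205184936523, 299.4867858886719), 88.4945297241211) 33.638600299369465
[[256.70001220703125, 350.8999938964844], [556.0, 343.1000061035156], [556.5, 359.3999938964844], [257.1000061035156, 367.29998779296875]]
90 842 ((405.6950378417969, 335.8375549316406), (27.151002883911133, 21.63298797607422), 88.9943618774414) 103.32780277876455
[[394.6000061035156, 322.5], [416.29998779296875, 322.1000061035156], [416.70001220703125, 349.20001220703125], [395.1000061035156, 349.6000061035156]]
```

View pics/w9.png

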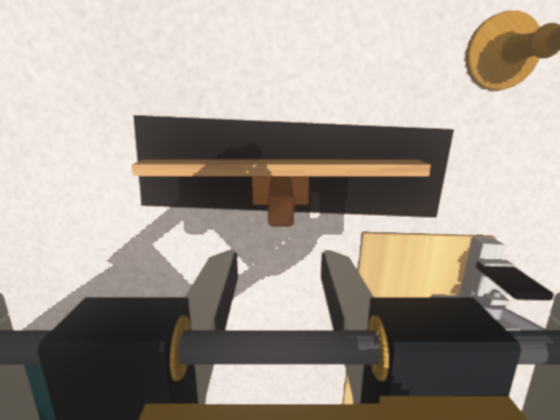

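Four canisters stand in a row. The view shows the straightedge handle top at (281,205), and its pose is measured. Now I grip it.

Emit:
play_rows --offset '[[2, 2, -40], [2, 2, -80], [2, 2, -110], [2, 2, -122], [2, 2, -122], [2, 2, -122], [2, 2, -122], [2, 2, -122], [2, 2, -122], [2, 2, -122], [2, 2, -100], [2, 2, -60], [2, 2, -20], [2, 2, -5], [2, 2, -5]]' --twist '[[0, 0, 0], [0, 0, 0], [0, 0, 0], [0, 0, 0], [0, 0, 0], [0, 0, 0], [0, 0, 0], [0, 0, 0], [0, 0, 0], [0, 0, 0], [0, 0, 0], [0, 0, 0], [0, 0, 0], [0, 0, 0], [0, 0, 0]]' --fingers '[0, 0, 0, 0, 0, -1, -1, -1, -1, -1, -1, -1, -1, -1, -1]'

```text
t: 31.45
tcp_pos: [0.407, 0.3359, 0.1592]
ee_rot: [179.9, -0.1, 88.6]
force: [0.4, -0.1, -1.8]
width: 0.0217
finger_force: 30.0
```

Emit:
play_rows --offset '[[5, -28, 0], [10, -55, 0], [16, -83, 0], [21, -110, 0], [27, -140, 0], [32, -170, 0], [38, -200, 0], [43, -230, 0], [50, -260, 0], [56, -290, 0], [60, -315, 0], [64, -330, 0], [64, -330, 0], [64, -330, -40], [64, -330, -80], [64, -330, -80]]' --twist '[[0, 0, -8], [0, 0, -16], [0, 0, -24], [0, 0, -32], [0, 0, -40], [0, 0, -48], [0, 0, -56], [0, 0, -64], [0, 0, -72], [0, 0, -80], [0, 0, -88], [0, 0, -91.8], [0, 0, -91.8], [0, 0, -91.8], [0, 0, -91.8], [0, 0, -91.8]]' --fingers '[-1, -1, -1, -1, -1, -1, -1, -1, -1, -1, -1, -1, -1, -1, -1, -1]'

```text
t: 33.05
tcp_pos: [0.4669, 0.0061, 0.0712]
ee_rot: [-180.0, 0.5, -3.1]
force: [-0.8, 0.8, -2.2]
width: 0.022
finger_force: 30.0
```

```bash
python3 lk.py top
python3 - <<'E'
from m import *
o=telemetry.get_obs(); print(o['tcp_pos']*1000,o['ee_rot'],o['force'],tob(o['tcp_pos'])*1000)
for n in('top','wrist'):
    im,W,c=shot(n,n+'10.png'); B=tob(W)*1000
    m=(B[...,0]>-105)&(B[...,0]<-62)&(B[...,1]>-215)&(B[...,1]<110)&(B[...,2]>50)&(B[...,2]<85)
    q=B[m]
    if len(q)>10: 
        r=cv2.minAreaRect(q[:,:2].astype(np.float32)); print(n,len(q),r,np.percentile(q[:,2],[10,50,90]));print(cv2.boxPoints(r).round(1).tolist())
E
```

```text
33.05 [466.88903711   6.13195637  71.20545572] 0.02197590545133056
top (0.62, 0.1941, 0.0325, 0.089, np.int32(260)) [ 39. 144.]
top (0.5877, -0.1196, 0.0172, 0.062, np.int32(71)) [  25. -171.]
top (0.5449, 0.0909, 0.0199, 0.078, np.int32(103)) [-30.  37.]
top (0.4948, 0.1306, 0.0245, 0.07, np.int32(115)) [-82.  74.]
[468.41244547   6.02383247  74.7862706 ] [-179.99574133    0.32014738   -3.11714238] [ 0.07613435 -0.16620319 -2.02280246] [-101.4656326   -52.08510228   74.7862706 ]
top 180 ((-79.12635040283203, -52.27406311035156), (12.105942726135254, 299.5943603515625), 0.14337971806526184) [63.23076004 67.32467855 70.39430834]
[[-85.5999984741211, 97.5], [-84.80000305175781, -202.10000610351562], [-72.69999694824219, -202.10000610351562], [-73.4000015258789, 97.5]]
wrist 12914 ((-83.54972076416016, -51.58695983886719), (42.86147689819336, 300.2484130859375), 0.2370351254940033) [56.96866509 68.91696196 70.15251666]
[[-105.5999984741211, 98.4000015258789], [-104.4000015258789, -201.8000030517578], [-61.5, -201.60000610351562], [-62.70000076293945, 98.5999984741211]]
```

View pics/top10.png

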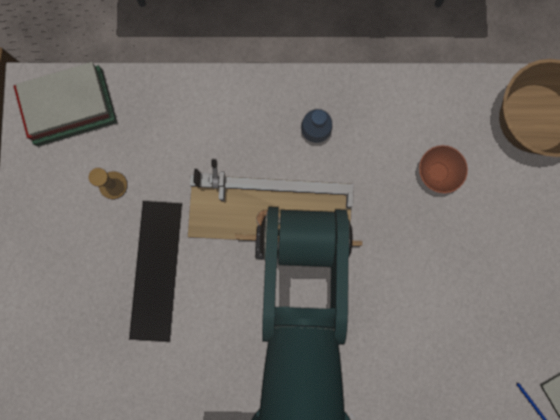

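The top view shows the straightedge held parallel in front of the row (right end at (357,243)). Now I lower it and push.

Emit:
play_rows --offset '[[0, 0, -15], [0, 0, -28], [0, 0, -28], [0, 0, -28], [6, 0, -28], [12, -1, -28], [18, -1, -28], [24, -1, -28], [30, -2, -28], [36, -2, -28], [42, -2, -28], [47, -3, -28], [51, -3, -28], [55, -3, -28], [58, -3, -28], [61, -4, -28], [63, -4, -28], [64, -4, -28], [64, -4, -28], [64, -4, -28]]' --twist '[[0, 0, 0], [0, 0, 0], [0, 0, 0], [0, 0, 0], [0, 0, 0], [0, 0, 0], [0, 0, 0], [0, 0, 0], [0, 0, 0], [0, 0, 0], [0, 0, 0], [0, 0, 0], [0, 0, 0], [0, 0, 0], [0, 0, 0], [0, 0, 0], [0, 0, 0], [0, 0, 0], [0, 0, 0], [0, 0, 0]]' --fingers '[-1, -1, -1, -1, -1, -1, -1, -1, -1, -1, -1, -1, -1, -1, -1, -1, -1, -1, -1, -1]'

```text
t: 35.2
tcp_pos: [0.5345, 0.0014, 0.0495]
ee_rot: [-180.0, -0.0, -3.2]
force: [-1.2, -0.6, -2.6]
width: 0.0217
finger_force: 30.0
```

Run:
```python
from m import *
o=telemetry.get_obs(); print(o['t'],o['tcp_pos']*1000,o['ee_rot'],o['force'],o['wrist_torque'],o['width'],tob(o['tcp_pos'])*1000)
im,W,c=shot('scene','s11.png'); cv2.imwrite('pics/s11c.png',cv2.resize(im[150:270,190:390],None,fx=4,fy=4,interpolation=cv2.INTER_CUBIC)[...,::-1])
B=tob(W)*1000
m=(B[...,2]>50)&(B[...,2]<82)&(B[...,0]>-60)&(B[...,0]<45)&(B[...,1]>-164)&(B[...,1]<120)
n,l,s,_=cv2.connectedComponentsWithStats(m.astype(np.uint8))
for i in range(1,n):
    if s[i,4]>15: print(s[i,4],*(np.percentile(B[l==i],[3,50,97],axis=0).round(1)))
```

```text
35.2 [534.49315047   1.38667816  49.4807967 ] [-1.79999168e+02 -3.17756195e-02 -3.22092886e+00] [-1.15573814 -0.59604828 -2.61810317] [ 0.01675187  0.41009767 -0.05634462] 0.02165369163164144 [-35.22771335 -52.92225656  49.4807967 ]
66 [-34.  -62.   51.5] [-22.4 -49.4  66.7] [-19.7 -40.7  81.5]
387 [  -1.  -154.1   52.3] [  22.2 -115.7   64.7] [ 37.9 -72.1  76.5]
200 [ -1.  -42.2  51.1] [ 22.3 -22.2  64.6] [37.9 -3.5 75.6]
198 [-0.4 11.2 51.9] [22.9 31.4 64.6] [37.4 49.7 75.6]
```

View pics/s11c.png

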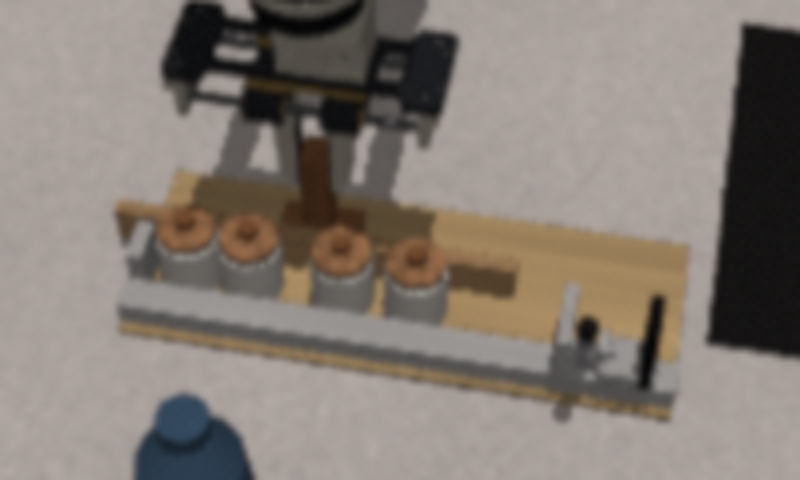

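The scene crop shows all four canisters upright between the straightedge and the rail. One small extra push.

Emit:
play_rows --offset '[[1, 0, 0], [1.5, 0, 0], [1.5, 0, 0], [1.5, 0, 0]]' --twist '[[0, 0, 0], [0, 0, 0], [0, 0, 0], [0, 0, 0]]' --fingers '[-1, -1, -1, -1]'

```text
t: 35.65
tcp_pos: [0.5358, 0.0014, 0.0495]
ee_rot: [-180.0, 0.0, -3.2]
force: [-3.8, 0.2, -0.3]
width: 0.0221
finger_force: 30.0
```

Emit:
play_rows --offset '[[1, 0, 0], [1.5, 0, 0], [1.5, 0, 0], [1.5, 0, 0]]' --twist '[[0, 0, 0], [0, 0, 0], [0, 0, 0], [0, 0, 0]]' --fingers '[-1, -1, -1, -1]'

```text
t: 36.05
tcp_pos: [0.5374, 0.0014, 0.0495]
ee_rot: [180.0, -0.0, -3.2]
force: [-4.2, 0.1, -0.5]
width: 0.0218
finger_force: 30.0
```

Run:
```python
from m import *
o=telemetry.get_obs(); print(o['t'],o['ee_rot'],o['force'],o['wrist_torque'],tob(o['tcp_pos'])*1000)
im,W,c=shot('wrist','w12.png'); B=tob(W)*1000
m=(B[...,2]>60)&(B[...,2]<69)&(B[...,0]>-10)&(B[...,0]<50)&(B[...,1]>-164)&(B[...,1]<120)
n,l,s,_=cv2.connectedComponentsWithStats(m.astype(np.uint8))
for i in range(1,n):
    if s[i,4]>15: print(s[i,4],*(np.percentile(B[l==i],[1,50,99],axis=0).round(1)))
```

```text
36.05 [ 1.79998301e+02 -4.71002187e-03 -3.22025977e+00] [-4.22485022  0.05661709 -0.5028715 ] [-0.04712917  1.02332274 -0.05762414] [-32.33584344 -52.78492889  49.47493735]
4042 [-2.2  8.4 61.1] [19.7 25.9 66.6] [37.5 48.5 68.1]
3939 [ -2.3 -44.7  63.2] [ 19.5 -25.9  66.6] [37.4 -5.2 68.2]
3961 [  -2.3 -111.3   62.5] [ 19.5 -90.3  66.6] [ 37.3 -71.5  68.1]
4052 [  -2.4 -157.2   60.9] [  19.6 -134.4   66.6] [  37.4 -117.    68.1]
```

All four canisters sit at board x ≈ 17.5, against the rail. Now the straightedge goes back to its pad.

Emit:
play_rows --offset '[[-5, 0, 0], [-20, 1, 0], [-45, 3, 0], [-70, 4, 10], [-70, 4, 55], [-70, 4, 105], [-75, 25, 108], [-80, 52, 108], [-85, 80, 108], [-90, 108, 108], [-95, 136, 108], [-100, 165, 108], [-105, 194, 108], [-110, 223, 108], [-115, 252, 108], [-120, 282, 108], [-126, 312, 108], [-131, 334, 108], [-131, 334, 108], [-131, 334, 108]]' --twist '[[0, 0, 0], [0, 0, 0], [0, 0, 0], [0, 0, 0], [0, 0, 0], [0, 0, 0], [0, 0, 8], [0, 0, 16], [0, 0, 24], [0, 0, 32], [0, 0, 40], [0, 0, 48], [0, 0, 56], [0, 0, 64], [0, 0, 72], [0, 0, 80], [0, 0, 88], [0, 0, 91.8], [0, 0, 91.8], [0, 0, 91.8]]' --fingers '[-1, -1, -1, -1, -1, -1, -1, -1, -1, -1, -1, -1, -1, -1, -1, -1, -1, -1, -1, -1]'

```text
t: 38.1
tcp_pos: [0.4062, 0.3354, 0.1573]
ee_rot: [180.0, 0.0, 88.6]
force: [-0.3, 0.1, -3.6]
width: 0.0219
finger_force: 30.0
```

Emit:
play_rows --offset '[[0, 0, -45], [0, 0, -85], [0, 0, -108], [0, 0, -114], [0, 0, -116.5], [0, 0, -116.5], [0, 0, -116.5], [0, 0, -116.5], [0, 0, -116.5], [0, 0, -116.5], [0, 0, -80], [0, 0, -30], [0, 0, 20], [0, 0, 20]]' --twist '[[0, 0, 0], [0, 0, 0], [0, 0, 0], [0, 0, 0], [0, 0, 0], [0, 0, 0], [0, 0, 0], [0, 0, 0], [0, 0, 0], [0, 0, 0], [0, 0, 0], [0, 0, 0], [0, 0, 0], [0, 0, 0]]' --fingers '[-1, -1, -1, -1, -1, -1, -1, 0, 0, 0, 0, 0, 0, 0]'

```text
t: 39.5
tcp_pos: [0.4081, 0.3368, 0.1848]
ee_rot: [179.6, -0.3, 88.6]
force: [1.7, 0.3, -0.7]
width: 0.0465
finger_force: 0.0
```

Run:
```python
from m import *
o=telemetry.get_obs(); print(o['t'],o['tcp_pos']*1000,o['ee_rot'],o['force'],o['width'])
im,W,c=shot('top','t13.png'); B=tob(W)*1000; W=W*1000
m=(W[...,0]>200)&(W[...,0]<620)&(W[...,1]>300)&(W[...,1]<400)&(W[...,2]>22)&(W[...,2]<45)
r=cv2.minAreaRect(W[m][:,:2].astype(np.float32)); print('ruler',r, np.median(W[m][:,2]))
m=(B[...,2]>58)&(B[...,2]<90)&(B[...,0]>-60)&(B[...,0]<55)&(B[...,1]>-162)&(B[...,1]<120)
n,l,s,_=cv2.connectedComponentsWithStats(m.astype(np.uint8))
for i in range(1,n):
    if s[i,4]>15: print(s[i,4],*(np.percentile(B[l==i],[2,50,98],axis=0).round(1)))
```

```text
39.5 [408.11299607 336.78772123 184.8497941 ] [179.56949933  -0.33889798  88.58460299] [ 1.72307489  0.33749759 -0.67543291] 0.04645546267228894
ruler ((411.8065185546875, 339.06011962890625), (47.58683776855469, 289.6058044433594), 88.46697998046875) 33.050850111247016
260 [-1.   9.3 60.3] [17.3 29.  67.5] [37.8 48.7 80.3]
267 [ -1.4 -45.   59.6] [ 17.9 -24.8  67.6] [38.  -5.2 80.7]
521 [  -0.7 -155.2   59.8] [  17.6 -117.1   67.5] [ 37.3 -74.2  80.7]
```

Emit:
play_rows --offset '[[21, -8, 0], [42, -16, 0], [63, -24, 0], [84, -32, 0], [105, -41, 0], [126, -49, 0], [147, -57, 0], [168, -65, 0], [189, -73, 0], [210, -81, 0], [230, -89, 0], [230, -89, 0], [230, -89, -40], [230, -89, -80], [230, -89, -115], [230, -89, -134], [230, -89, -134], [230, -89, -134]]' --twist '[[0, 0, 8], [0, 0, 16], [0, 0, 24], [0, 0, 32], [0, 0, 40], [0, 0, 48], [0, 0, 56], [0, 0, 64], [0, 0, 72], [0, 0, 80], [0, 0, 88.2], [0, 0, 88.2], [0, 0, 88.2], [0, 0, 88.2], [0, 0, 88.2], [0, 0, 88.2], [0, 0, 88.2], [0, 0, 88.2]]' --fingers '[-0.4, -0.4, -0.4, -0.4, -0.4, -0.4, -0.4, -0.4, -0.4, -0.4, -0.4, -0.4, -0.4, -0.4, -0.4, -0.4, -0.4, -0.4]'

```text
t: 41.35
tcp_pos: [0.6359, 0.2466, 0.0437]
ee_rot: [-180.0, -0.0, 176.7]
force: [-1.1, 0.4, 0.3]
width: 0.0277
finger_force: 0.0
```

Emit:
play_rows --offset '[[0, 0, 0], [0, 0, 0], [0, 0, 0], [0, 0, 0], [0, -6, 0], [-1, -14, 0], [-1, -22, 0], [-2, -30, 0], [-2, -38, 0], [-3, -46, 0], [-3, -54, 0], [-3, -61, 0], [-4, -66, 0], [-4, -70, 0], [-4, -73, 0], [-4, -76, 0], [-4, -76, 0]]' --twist '[[0, 0, 0], [0, 0, 0], [0, 0, 0], [0, 0, 0], [0, 0, 0], [0, 0, 0], [0, 0, 0], [0, 0, 0], [0, 0, 0], [0, 0, 0], [0, 0, 0], [0, 0, 0], [0, 0, 0], [0, 0, 0], [0, 0, 0], [0, 0, 0], [0, 0, 0]]' --fingers '[-1, -1, -1, -1, -1, -1, -1, -1, -1, -1, -1, -1, -1, -1, -1, -1, -1]'

```text
t: 43.05
tcp_pos: [0.6324, 0.1702, 0.0446]
ee_rot: [180.0, 0.0, 176.8]
force: [-5.0, -1.0, 10.0]
width: 0.0099
finger_force: 30.0
```

```bash
cat > gap.py <<'E'
from m import *
o=telemetry.get_obs(); print(o['t'],o['tcp_pos']*1000,o['ee_rot'],o['force'],o['width'],tob(o['tcp_pos'])*1000)
im,W,c=shot('wrist',sys.argv[1]); B=tob(W)*1000
for nm,m in(('lids',(B[...,2]>60)&(B[...,2]<69)&(B[...,0]>-10)&(B[...,0]<50)&(B[...,1]>-164)&(B[...,1]<120)),('plate',(B[...,2]>52)&(B[...,2]<60)&(B[...,0]>0)&(B[...,0]<34)&(B[...,1]>40)&(B[...,1]<200)),('knob',(B[...,2]>85)&(B[...,2]<126)&(B[...,0]<125)&(B[...,0]>0)&(B[...,1]>40)&(B[...,1]<180))):
    n,l,s,_=cv2.connectedComponentsWithStats(m.astype(np.uint8))
    for i in range(1,n):
        if s[i,4]>40: print(nm,s[i,4],*(np.percentile(B[l==i],[1,50,99],axis=0).round(1)))
E
python3 gap.py w14.png
```

```text
43.05 [632.37740624 170.19145745  44.58155879] [1.79982065e+02 2.23738359e-02 1.76757605e+02] [-4.95945952 -0.96115663  9.95135455] 0.009910758907820668 [ 52.80754473 121.22186298  44.58155879]
lids 3246 [ -3.5 -34.9  60.4] [ 15.4 -16.4  66.5] [36.8 -3.6 68.2]
lids 3997 [-3.4  9.7 60.8] [13.8 32.9 66.6] [36.5 49.9 68.1]
lids 192 [35.7 59.3 60.1] [37.1 68.1 64.5] [49.7 68.7 68.8]
lids 420 [37.9 72.6 60.1] [43.9 78.5 62.5] [49.8 84.6 64.3]
plate 465 [ 0.3 41.3 52.1] [13.  48.8 56.4] [33.3 51.8 59.8]
plate 897 [ 6.2 58.9 52.4] [19.2 64.4 57.6] [33.6 68.6 59.2]
plate 56 [32.8 72.9 52.1] [33.5 78.3 53.5] [34.  84.5 56.3]
knob 4221 [ 34.7 101.7  85.8] [ 43.4 121.7  99.2] [ 67.8 141.3 124.3]
```

Emit:
play_rows --offset '[[0, -2, 0], [0, -4, 0], [0, -5.5, 0], [0, -5.5, 0], [0, -5.5, 0]]' --twist '[[0, 0, 0], [0, 0, 0], [0, 0, 0], [0, 0, 0], [0, 0, 0]]' --fingers '[-1, -1, -1, -1, -1]'

```text
t: 43.6
tcp_pos: [0.6321, 0.165, 0.0446]
ee_rot: [180.0, -0.0, 176.8]
force: [-7.9, -0.4, 11.0]
width: 0.0099
finger_force: 30.0
```

Emit:
play_rows --offset '[[0, 0, 0], [0, 0, 0], [0, 0, 0], [0, 0, 50], [0, 0, 110], [-30, 0, 140], [-30, 0, 140], [-30, 0, 140]]' --twist '[[0, 0, 0], [0, 0, 0], [0, 0, 0], [0, 0, 0], [0, 0, 0], [0, 0, 0], [0, 0, 0], [0, 0, 0]]' --fingers '[-0.4, -0.4, -0.4, -0.4, -0.4, -0.4, -0.4, -0.4]'

```text
t: 44.4
tcp_pos: [0.6024, 0.165, 0.1844]
ee_rot: [180.0, 0.1, 176.8]
force: [-0.6, -0.3, -1.7]
width: 0.0276
finger_force: 0.0
```

```bash
python3 gap.py w15.png
```

```text
44.4 [602.41429112 164.97641674 184.40116813] [1.79970067e+02 1.10574810e-01 1.76786769e+02] [-0.64265421 -0.3460062  -1.72121652] 0.02764732406046053 [ 23.19310342 114.29584079 184.40116813]
lids 2644 [  -3.4 -156.7   60.7] [  14.3 -116.9   66.6] [ 36.8 -71.6  68.4]
lids 1286 [ -3.5 -44.4  61.2] [ 14.7 -21.7  66.6] [36.9 -4.1 68.3]
lids 1270 [-3.2  9.4 61.6] [14.9 31.  66.6] [36.8 49.5 68.5]
lids 41 [36.  53.7 60.4] [36.5 60.9 64.6] [49.1 63.3 68.7]
lids 135 [38.3 67.7 60.2] [44.4 73.1 62.4] [49.8 79.1 64.4]
plate 390 [ 1.1 43.5 52.4] [17.8 56.5 57.3] [33.6 63.2 59. ]
knob 412 [ 34.6 111.2  86.4] [ 49.7 115.9  97.1] [ 68.6 120.7  99. ]
knob 125 [65.3 67.3 85.3] [68.5 73.  90.7] [72.5 78.9 97.7]
```

Emit:
play_rows --offset '[[58, -44, 0], [58, -44, 0], [58, -44, -40], [58, -44, -75], [58, -44, -100], [58, -44, -114], [58, -44, -114], [58, -44, -114], [58, -44, -114], [58, -44, -114], [58, -44, -114]]' --twist '[[0, 0, 0], [0, 0, 0], [0, 0, 0], [0, 0, 0], [0, 0, 0], [0, 0, 0], [0, 0, 0], [0, 0, 0], [0, 0, 0], [0, 0, 0], [0, 0, 0]]' --fingers '[-0.4, -0.4, -0.4, -0.4, -0.4, -0.4, -0.4, -1, -1, -1, -1]'

```text
t: 45.55
tcp_pos: [0.6611, 0.121, 0.071]
ee_rot: [180.0, 0.1, 176.8]
force: [1.9, 0.3, 5.9]
width: 0.0137
finger_force: 30.0
```

Emit:
play_rows --offset '[[-4, 0, 2], [-8, 0, 4], [-13, 1, 6], [-19, 1, 7], [-25, 1, 8], [-31, 2, 8], [-37, 2, 8], [-42, 2, 7], [-48, 3, 6], [-53, 3, 4], [-58, 3, 2], [-62, 4, 0], [-66, 4, -3], [-70, 4, -5], [-72, 4, -6], [-72, 4, -6], [-72, 4, -6]]' --twist '[[0, 0, 0], [0, 0, 0], [0, 0, 0], [0, 0, 0], [0, 0, 0], [0, 0, 0], [0, 0, 0], [0, 0, 0], [0, 0, 0], [0, 0, 0], [0, 0, 0], [0, 0, 0], [0, 0, 0], [0, 0, 0], [0, 0, 0], [0, 0, 0], [0, 0, 0]]' --fingers '[-1, -1, -1, -1, -1, -1, -1, -1, -1, -1, -1, -1, -1, -1, -1, -1, -1]'

```text
t: 47.25
tcp_pos: [0.5875, 0.1252, 0.0642]
ee_rot: [180.0, -0.1, 176.8]
force: [-8.3, 1.5, 5.2]
width: 0.0135
finger_force: 30.0
```

Emit:
play_rows --offset '[[0, 0, 0], [0, 0, 0], [0, 0, 0], [0, 0, 50], [0, 0, 100], [-40, 0, 120], [-40, 0, 120], [-40, 0, 120]]' --twist '[[0, 0, 0], [0, 0, 0], [0, 0, 0], [0, 0, 0], [0, 0, 0], [0, 0, 0], [0, 0, 0], [0, 0, 0]]' --fingers '[-0.4, -0.4, -0.4, -0.4, -0.4, -0.4, -0.4, -0.4]'

```text
t: 48.05
tcp_pos: [0.5483, 0.1249, 0.1839]
ee_rot: [180.0, 0.1, 176.8]
force: [0.8, 0.7, 0.1]
width: 0.0278
finger_force: 0.0
```

```bash
python3 gap.py w16.png
```

```text
48.05 [548.27861327 124.9306156  183.93061934] [1.79984493e+02 8.38465539e-02 1.76791369e+02] [0.81466243 0.720972   0.06000313] 0.02776606668387007 [-28.55513079  71.20920643 183.93061934]
lids 1155 [  -3.8 -157.3   60.6] [  13.3 -133.5   66.6] [  36.6 -117.3   68.5]
lids 1135 [  -3.6 -111.4   60.9] [ 13.4 -88.5  66.6] [ 36.4 -71.4  68.4]
lids 1120 [ -3.6 -44.5  61. ] [ 13.6 -22.7  66.6] [36.7 -4.4 68.4]
lids 1016 [-3.6  9.  61.1] [11.9 29.1 66.6] [33.3 49.1 68.3]
plate 63 [ 0.5 41.1 52. ] [ 8.4 48.7 56.7] [25.2 51.5 59.3]
plate 238 [ 6.1 53.9 54.1] [18.7 59.2 57.6] [33.6 63.5 59.4]
knob 228 [  9.5  67.4 107.2] [ 14.9  73.7 115.8] [ 26.8  80.  118.8]
```

View pics/w16.png

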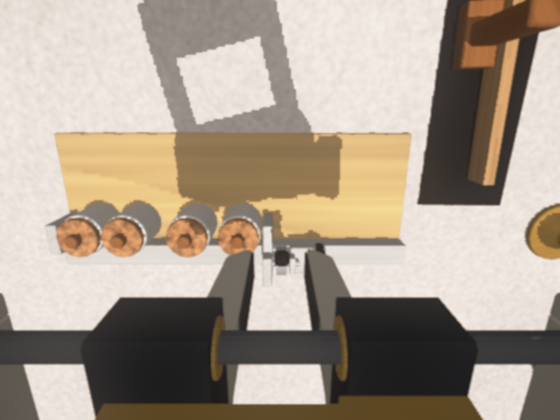

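The view shows the knob back on the robot side at (282,258), about 0.04 rad off the stop. The divider is roughly 2 mm from the row, all the canisters are at the rail and the straightedge is upright on its pad. Handing in.

```bash
python3 -c "
from h import *
print(close_job())"
```

```text
the job is handed in; nothing more can be done
None
```

The job is handed in at about 48 s of the 210 s, but no verdict came back: by my last camera readings, four canisters stand against the back rail, the straightedge is upright on its pad, the divider is about 2 mm from the row, and the lever is back to about 0.04 rad (locked).

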